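# Load bars on the welding lift stand and ratchet it up to the pointer

### The job

Take the finished welded T-piece off the two narrow rails of the lift stand and set it standing on its flange in the shallow steel tray, and lay every long loose steel bar flat across both rails, squarely, about centred and side by side. Only when all that is done, work the ratchet lever to and fro to raise the rack until the tops of the rails are level with the brass pointer (within one notch: 5 mm), then swing the lever back to its stop on the side away from the rails. Leave the short offcut, the brush and the hammer alone; if a bar gets knocked out of place, put it right.

Things in the scene. Friction and masses are not known exactly. Their poses are not given: they have to be found in the camera images.
- rack (a joint): height by which the rack is raised above its lowest position, m (0 at the start, at most 0.055). The rack is driven by the ratchet wheel only: it rises 5 mm per notch, stays where it is left, and cannot be lowered
- lever (a joint): angle of the ratchet lever about its upright axis, rad, counter-clockwise from above: 0 = home stop, away from the rails; 0.8 = stop on the rails' side. A swing from 0 to 0.8 turns the wheel one notch (5 mm lift; pawl bites at about 0.2); swinging back to 0 fetches the next tooth, the rack stays. Stays where left; 6 N forward, 1 N back at the grip
- lever_grip (a point): point on the axis of the lever's upright round rubber grip (22 mm diameter, 95 mm tall), 19 mm below its top end and 76 mm above the lever arm; moves with the lever on a horizontal circle of 150 mm radius about lever_pivot, at 185 mm height
- lever_pivot (a point): point on the lever's upright axis, at the height of lever_grip; fixed on the stand, 200 mm from the rails' middle along rail_mid's y. With the lever at 0.4 rad the arm points along the stand's -x, towards the robot
- rail_mid (a point): middle of the rack, midway between the two rails, level with their tops (90 mm above the table when down); rises with the rack. y along the rails, x across, z up. Steel rails 8 mm wide, 260 mm long (y -130 to +130) at x = -50 and +50 mm, 34 mm above the carriage, with a 16 mm high, 4 mm thick stop on each end. Position and yaw (within 0.15 rad) of the stand vary
- pointer_tip (a point): tip of the upper face of the brass pointer (12 mm wide) on a thin fixed post at the far end of the rails from the lever; the rail tops must come level with it. 32 to 50 mm above the lowered rail tops
- tray_in (a point): centre of the inner floor (4 mm above the table) of the fixed open steel tray in front of the stand: inside 102 mm along x by 192 mm along y, outside 110 x 200, walls 22 mm high; axes like the world's
- tee: finished welded steel T-piece, 150 mm long, 0.6 kg: flange 50 mm wide and 8 mm thick underneath, upright web 10 mm thick and 45 mm tall in the middle (53 mm high in all). Origin at the centre of the flange's underside, x along its length, y across the flange, z up the web. Starts lying across the rails, flange down
- bar1: plain dark steel flat bar, 180 x 32 x 12 mm, 0.5 kg, one of up to three alike (may be absent). Origin at its centre, x along its length, y across its width, z through its thickness; either face may be up. Starts flat on the hides to the robot's right, roughly along the world's x
- bar2: plain dark steel flat bar, 180 x 32 x 12 mm, 0.5 kg, one of up to three alike (may be absent). Origin at its centre, x along its length, y across its width, z through its thickness; either face may be up. Starts flat on the hides to the robot's right, roughly along the world's x
- bar3: plain dark steel flat bar, 180 x 32 x 12 mm, 0.5 kg, one of up to three alike (may be absent). Origin at its centre, x along its length, y across its width, z through its thickness; either face may be up. Starts flat on the hides to the robot's right, roughly along the world's x
- offcut: short rusty steel offcut, 90 x 45 x 12 mm, beyond the bars; origin at the centre of its underside; leave alone
- brush: wooden brush lying at the far right; leave alone
- hammer: hammer lying to the left of the stand; leave alone
There are look-alikes about, which are no part of the job. What is shaped like the bar3 but red is not meant. Leave any orange or pink look-alike of the tee alone.

How it is judged:
On the way, in this order (a step that is already met when the one before it is completed fails the run):
1. the T-piece stands in the tray and every bar lies flat across both rails, with the rack still down (x of tee in the frame of tray_in between -0.052 and 0.052 m and y of tee in the frame of tray_in between -0.097 and 0.097 m and z of tee in the frame of tray_in between -0.003 and 0.006 m and angle between tee's own z axis and vertical below 0.1 rad and z of bar1 in the frame of rail_mid between 0.002 and 0.01 m and x of bar1 in the frame of rail_mid between -0.035 and 0.035 m and y of bar1 in the frame of rail_mid between -0.115 and 0.115 m and angle between the x axis of each of bar1, bar2, bar3 and the x axis of rail_mid, either way round below 0.2 rad and angle between the z axis of each of bar1, bar2, bar3 and the z axis of rail_mid, either way round below 0.08 rad and z of bar2 in the frame of rail_mid between 0.002 and 0.01 m and x of bar2 in the frame of rail_mid between -0.035 and 0.035 m and y of bar2 in the frame of rail_mid between -0.115 and 0.115 m and z of bar3 in the frame of rail_mid between 0.002 and 0.01 m and x of bar3 in the frame of rail_mid between -0.035 and 0.035 m and y of bar3 in the frame of rail_mid between -0.115 and 0.115 m and value of joint rack below 0.003 m), for 0.2 s.
2. the rail tops are level with the pointer (z of rail_mid in the frame of pointer_tip between -0.006 and 0.006 m), for 0.2 s.
At the end, for the whole second after the job is handed in: Tee on its flange in the tray; every bar flat across both rails, square within 0.2 rad, centre within 35 mm of midway and 115 mm lengthwise; rail tops within 6 mm of the pointer height; lever within 0.12 rad of home; all at rest (all of step 2 and x of tee in the frame of tray_in between -0.052 and 0.052 m and y of tee in the frame of tray_in between -0.097 and 0.097 m and z of tee in the frame of tray_in between -0.003 and 0.006 m and angle between tee's own z axis and vertical below 0.1 rad and z of bar1 in the frame of rail_mid between 0.002 and 0.01 m and x of bar1 in the frame of rail_mid between -0.035 and 0.035 m and y of bar1 in the frame of rail_mid between -0.115 and 0.115 m and angle between the x axis of each of bar1, bar2, bar3 and the x axis of rail_mid, either way round below 0.2 rad and angle between the z axis of each of bar1, bar2, bar3 and the z axis of rail_mid, either way round below 0.08 rad and z of bar2 in the frame of rail_mid between 0.002 and 0.01 m and x of bar2 in the frame of rail_mid between -0.035 and 0.035 m and y of bar2 in the frame of rail_mid between -0.115 and 0.115 m and z of bar3 in the frame of rail_mid between 0.002 and 0.01 m and x of bar3 in the frame of rail_mid between -0.035 and 0.035 m and y of bar3 in the frame of rail_mid between -0.115 and 0.115 m and linear speed of each of bar1, bar2, bar3, tee below 0.02 m/s and value of joint lever below 0.12 rad); the robot touches nothing.
It fails at once if the offcut is moved more than 30 mm (distance of offcut from where it was at the start of the episode above 0.03 m).
It fails at once if the brush is moved more than 30 mm (distance of brush from where it was at the start of the episode above 0.03 m).
It fails at once if the hammer is moved more than 30 mm (distance of hammer from where it was at the start of the episode above 0.03 m).
Of bar1, bar2, bar3 only 2 to 3 are there at a start; the rules pass over those that are not, and their reading is None.
At some moment in a run one of bar1, bar2, bar3 may be knocked a few centimetres aside while the robot is not near it.
Once in a run the grip may slacken for a moment while it holds something.
It also fails if it takes over 210 s, if anything falls off the work surface, if the arm or the gripper's body presses on something with over 40 N, if the wrist force passes 120 N, or if a joint passes its speed limit or range.

### The arm

A 7-joint arm with a two-finger parallel gripper is mounted at the origin on the work surface. World frame = base frame: x ahead of the robot, y to its left, z up, the work surface at z = 0. Lengths are in m, angles in rad, forces in N, time in s.
With the tool pointing down it reaches from about 0.4 to 0.75 m from the base axis. Payload 19.5 kg.
Tool frame: the origin (TCP) lies on the centre line of the jaws, within the pads' length; the fingertips stand 22 mm ahead of it and the grasp point (between the pads) lies 3 mm ahead of it (nose_length is the z of the fingertips in the tool frame, in m); z points along the fingers, x is the direction in which the jaws open and shut, and the axes are right-handed (so a half turn about z gives the same grasp; the last joint's range is limited). The gripper opens to 85 mm and grips with 20 to 120 N. Pads are 22 mm wide; open, the fingers measure 114 mm over their backs; the gripper's body (76 mm by 85 mm) begins 54 mm behind the grasp point. The pads swing forward as they close: fully open they stand 13 mm farther back than shut.
Start: joints at [-1.227, 0.707, -0.028, 1.485, 0.022, 0.951, -0.075], TCP at [0.216, 0.533, 0.253] pointing down, gripper open.
Joint ranges: [-2.71, 2.71], [-0.32, 2.16], [-1.57, 1.52], [0, 2.45], [-1.46, 4.6], [0, 2.02], [-2.83, 2.83]. Speed limits (rad/s): [1.89, 1.89, 2.57, 2.57, 3.01, 3.01, 3.01].

### API

Orientations are given as a unit quaternion [w, x, y, z].
In Python, from station import read_state, grab_frame, hand_in, nose_length gives the robot as it stands.
- The arm moves only by the tool send_rows, never from a script. Its argument "series" is a list of rows, each a list of 3 entries, a list of its own where there are three numbers: the shift along the tool's x, y, z normalised to -1 to 1, where 1 is 60 mm, then the turn about the tool's z normalised to -1 to 1, where 1 is 6 degrees, then the closure, from 0 (fully open) to 1 (shut). A call has 1 to 10 rows; each row shifts and turns the commanded pose from where the row before left it, along the tool's axes as they then stand; what a row does not reach is not made up. A row lasts 1/8 s, in which the tool goes at most 62.5 mm and 10.7 degrees, less where a joint would pass 70% of its speed; a pose out of reach is approached as far as the arm can. A call with a number of a shift or a turn outside -1 to 1 is refused whole. A call with a gripper value outside its range is refused whole. The fingers move at their own pace and stop on an object; the grip force is fixed at half the most. Time passes only in rows, so rows that do not move let the fingers close. It gives the time, the measured TCP pose, the force and the opening at its end, in the units of the state.
- read_state(): the state, without advancing time (a new reading comes with each control period).
- grab_frame(name): name is "scene" or "top"; returns a dict with "img" (384x512x3 uint8, red, green, blue), "intrinsics" (3x3 intrinsics, pixels), "pose" (4x4, takes a point from camera to world coordinates). Camera axes: x right, y down, z forward; pixel columns grow to the right and rows downward; lengths in m; the calibration is good to about 2 mm. A picture is of the moment at which its call begins. There is no depth.
- hand_in(): hands the job in, once; it reports no verdict.
The state is a dict: "clock": time; "joint_positions": joint angles; "joint_vel": joint speeds; "tau": joint torques, N m; "eef_pos": TCP position; "orientation": TCP orientation; "ft_force": force on the tool from outside, world axes, zero at the start; "ft_torque": the same for the moment, N m; "grip_width": finger opening in m.
Only numpy, scipy, OpenCV 4.12 (cv2) and the standard library are available. Lean on these libraries where they do the work, as an engineer would, in place of code of your own. Each camera call takes 0.05 s, during which the arm holds its last target. There are 200 camera calls.

## Working session

There is one attempt and no reset: what is moved stays moved. The work goes in short steps, Python scripts to look and compute and a tool call to move; the robot and the scene stay as the last step left them, time stands still between calls to the robot, and variables do not carry over. Pictures are saved under pics/ and viewed, about 12 in all and at most 16, crops included, and the job is handed in when it is done.

Besides the shell and the picture viewer there is one more tool, called after "Call:" by a JSON object that holds its "op" and its "data". send_rows: Moves the arm, as the interface text tells. Its arguments: {"type":"object","properties":{"series":{"type":"array","items":{"type":"array"}}},"required":["series"]}

```bash
mkdir -p pics; ls
cat > h.py <<'E'
import numpy as np, cv2
from station import read_state, grab_frame
def snap(cam,name,crop=None,scale=1):
    f=grab_frame(cam); im=cv2.cvtColor(f['img'],cv2.COLOR_RGB2BGR)
    cv2.imwrite(f'pics/{name}_raw.png',im); np.savez(f'pics/{name}.npz',K=f['intrinsics'],T=f['pose'])
    if crop: u0,v0,u1,v1=crop; im=im[v0:v1,u0:u1]
    im=cv2.resize(im,None,fx=scale,fy=scale,interpolation=cv2.INTER_CUBIC); cv2.imwrite(f'pics/{name}.png',im); return f
def load(name): d=np.load(f'pics/{name}.npz'); return d['K'],d['T']
def px2w(name,u,v,z):
    K,T=load(name); d=T[:3,:3]@np.linalg.solve(K,[u,v,1.]); c=T[:3,3]; return c+d*(z-c[2])/d[2]
def w2px(name,p):
    K,T=load(name); q=T[:3,:3].T@(np.array(p)-T[:3,3]); q=K@q; return q[:2]/q[2]
def st():
    s=read_state(); print(s['clock'],np.round(s['eef_pos'],4),np.round(s['orientation'],4),np.round(s['ft_force'],1),round(s['grip_width'],4))
    return s
E
python3 - <<'E'
from h import *
from station import nose_length
print(nose_length); st()
a=snap('scene','s0',None,1.5);b=snap('top','t0',None,1.5)
for f in(a,b):print(np.round(f['intrinsics'],1),np.round(f['pose'],3))
E
```

```text
pics
0.022
0.0 [0.2163 0.5325 0.2528] [ 3.000e-04  8.296e-01  5.584e-01 -4.000e-04] [-0.2  0.3  0.4] 0.0855
[[438.1   0.  248. ]
 [  0.  438.1 192.2]
 [  0.    0.    1. ]] [[-0.582  0.676 -0.453  1.048]
 [ 0.813  0.492 -0.311  0.404]
 [ 0.012 -0.549 -0.836  1.107]
 [ 0.     0.     0.     1.   ]]
[[446.4   0.  257.1]
 [  0.  446.4 197.3]
 [  0.    0.    1. ]] [[ 0.008 -0.992  0.122  0.343]
 [-1.    -0.007  0.006  0.04 ]
 [-0.005 -0.122 -0.992  1.332]
 [ 0.     0.     0.     1.   ]]
```

View pics/s0.png

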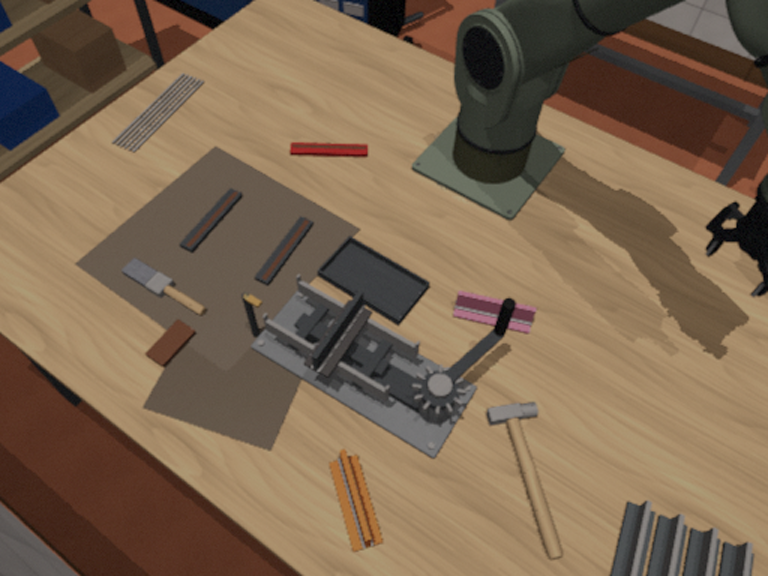

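View pics/t0.png

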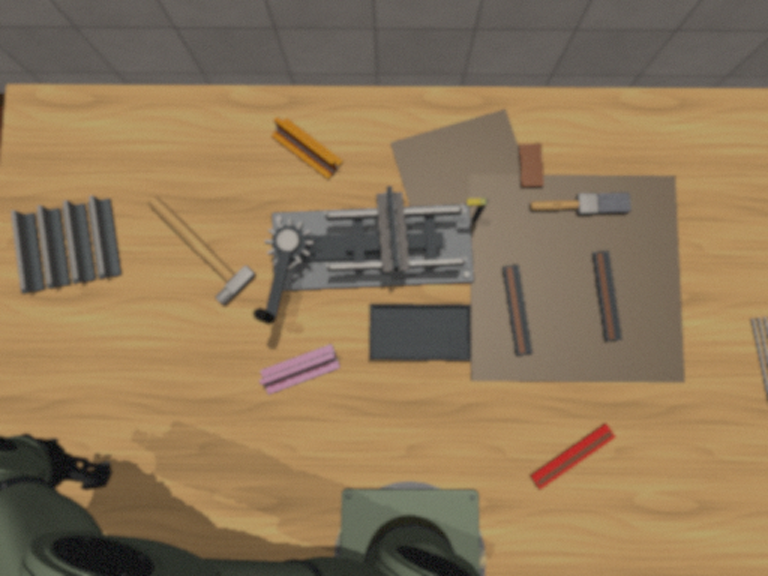

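Scene: the dark bars are at top-view 1.5x pixels (517,310) and (606,296). The red bar at (572,456) is a look-alike. The steel tee lies on the rails at (392,235); the pink one (300,368) and orange one (307,148) are look-alikes. Next is an enlarged crop to confirm and measure.

Run:
```python
from h import *
im=cv2.imread('pics/t0_raw.png')[115:250,165:425]
cv2.imwrite('pics/c1.png',cv2.convertScaleAbs(cv2.resize(im,None,fx=3,fy=3,interpolation=cv2.INTER_CUBIC),alpha=1.5))
im=cv2.imread('pics/s0_raw.png')[175:310,150:350]
cv2.imwrite('pics/c2.png',cv2.convertScaleAbs(cv2.resize(im,None,fx=4,fy=4,interpolation=cv2.INTER_CUBIC),alpha=1.5))
```

```text
(no output)
```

View pics/c1.png

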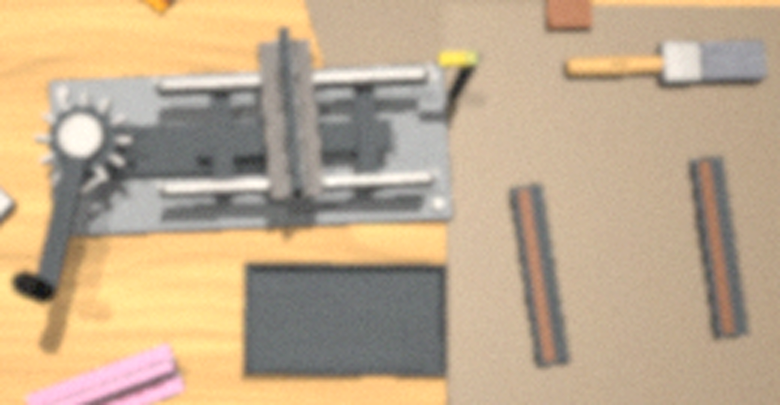

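View pics/c2.png

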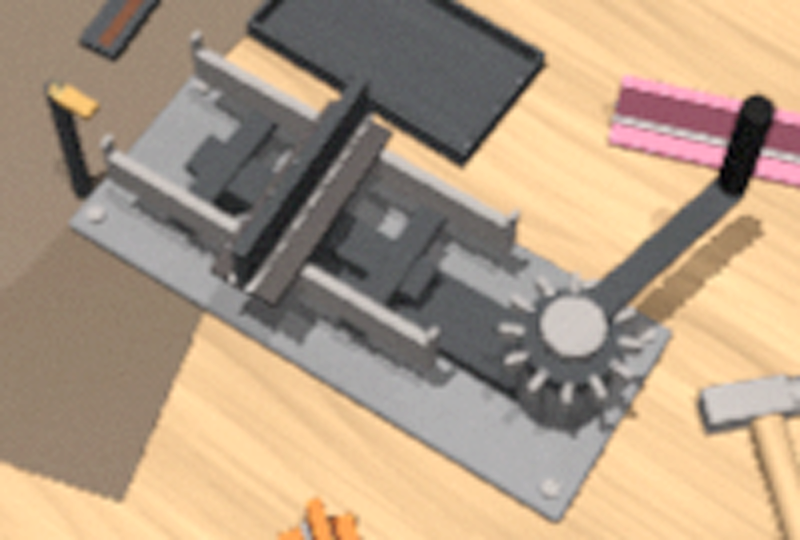

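Run:
```python
from h import *
def t(u,v,z): return px2w('t0',165+u/3,115+v/3,z)
def s(u,v,z): return px2w('s0',150+u/4,175+v/4,z)
r=lambda x:np.round(x,4)
for n,u,v,z in [('railfarL',158,87,.09),('railfarR',428,74,.09),('railnearL',163,188,.09),('railnearR',433,178,.09),
 ('pivot',80,136,.1),('web far',284,30,.143),('web near',297,190,.143),('fl',261,43,.098),('fl',273,197,.098),('fl',321,192,.098),
 ('tray',246,264,.026),('tray',445,264,.026),('tray',246,377,.026),('tray',445,374,.026),
 ('b1',513,187,.012),('b1',541,184,.012),('b1',537,364,.012),('b1',567,361,.012),
 ('b2',692,159,.012),('b2',720,156,.012),('b2',716,338,.012),('b2',747,334,.012)]: print(n,r(t(u,v,z)))
print('scene')
for n,u,v,z in [('stopA',195,35,.106),('stopB',516,215,.106),('stopC',107,142,.106),('stopD',434,330,.106),('webnear',360,82,.143),('webfar',240,270,.143),
 ('tray',462,163,.026),('tray',543,57,.026),('tray',250,25,.026)]: print(n,r(s(u,v,z)))
def tri(a,b):
    P=[]
    for n in('t0','s0'):
        K,T=load(n); P.append(K@np.linalg.inv(T)[:3])
    X=cv2.triangulatePoints(P[0],P[1],np.array(a,float).reshape(2,1),np.array(b,float).reshape(2,1)); X=(X[:3]/X[3]).ravel()
    return X,w2px('t0',X)-a,w2px('s0',X)-b
for n,a,b in [('ptr mid',(458,59),(74,97)),('ptr tip',(440,59),(97,104)),('grip top',(32,286),(762,102)),('webfar',(284,30),(240,270)),('webnear',(297,190),(360,82)),('stop A',(433,178),(195,37)),('hub',(80,136),(575,325))]:
    print(n,*[r(q) for q in tri((165+a[0]/3,115+a[1]/3),(150+b[0]/4,175+b[1]/4))])
```

```text
railfarL [0.6478 0.1612 0.09  ]
railfarR [ 0.6621 -0.095   0.09  ]
railnearL [0.5507 0.1546 0.09  ]
railnearR [ 0.562  -0.0991  0.09  ]
pivot [0.5978 0.2325 0.1   ]
web far [0.6887 0.0419 0.143 ]
web near [0.5409 0.0292 0.143 ]
fl [0.689  0.0637 0.098 ]
fl [0.5416 0.0511 0.098 ]
fl [0.5466 0.0063 0.098 ]
tray [0.4865 0.0777 0.026 ]
tray [ 0.4879 -0.1175  0.026 ]
tray [0.376  0.0765 0.026 ]
tray [ 0.3805 -0.1167  0.026 ]
b1 [ 0.5673 -0.1876  0.012 ]
b1 [ 0.5705 -0.2155  0.012 ]
b1 [ 0.3914 -0.2087  0.012 ]
b1 [ 0.3945 -0.2382  0.012 ]
b2 [ 0.5969 -0.3668  0.012 ]
b2 [ 0.6002 -0.3948  0.012 ]
b2 [ 0.4182 -0.385   0.012 ]
b2 [ 0.4224 -0.4156  0.012 ]
scene
stopA [ 0.5638 -0.0956  0.106 ]
stopB [0.5513 0.1617 0.106 ]
stopC [ 0.665  -0.0884  0.106 ]
stopD [0.6493 0.1651 0.106 ]
webnear [0.5472 0.0336 0.143 ]
webfar [0.7008 0.055  0.143 ]
tray [0.4991 0.088  0.026 ]
tray [0.3886 0.0854 0.026 ]
tray [ 0.4938 -0.108   0.026 ]
ptr mid [ 0.6636 -0.1159  0.1353] [-0.6245  0.3884] [-0.7862 -0.167 ]
ptr tip [ 0.6615 -0.098   0.1411] [-0.8866  0.542 ] [-1.1159 -0.2346]
grip top [0.4453 0.2589 0.199 ] [-1.7586  0.7318] [-2.0289 -0.2003]
webfar [0.6939 0.0443 0.1206] [-0.8434  0.4728] [-1.1045 -0.1976]
webnear [0.5423 0.0294 0.1332] [-0.1316  0.0715] [-0.158 -0.025]
stop A [ 0.5609 -0.0985  0.0975] [ 0.0916 -0.0547] [0.1097 0.0205]
hub [0.5958 0.233  0.1063] [-0.5457  0.2569] [-0.6951 -0.0818]
```

```bash
cat >> h.py <<'E'
def plan(x,y,z,ang=None,step=40):
    """units needed: total turn, then total shift in tool axes after the turn, rows"""
    s=st(); R=np.eye(3); w,a,b,c=s['orientation']
    tx=np.array([1-2*(b*b+c*c),2*(a*b+w*c)]); cur=np.degrees(np.arctan2(tx[1],tx[0]))
    ang=cur if ang is None else ang
    turn=-((ang-cur+180)%360-180)
    d=np.array([x,y,z])-s['eef_pos']; r=np.radians(ang); X=np.array([np.cos(r),np.sin(r)]); Y=np.array([np.sin(r),-np.cos(r)])
    sh=np.array([d[:2]@X,d[:2]@Y,-d[2]])*1000
    n=int(np.ceil(max(abs(sh))/step)) or 1
    print(f'cur {cur:.1f} j7 {s["joint_positions"][6]:.2f} turn {turn:.1f}deg = {turn/6:.2f}u; shift mm',sh.round(1),f'-> {n} rows of',(sh/60/n).round(3), 'total u',(sh/60).round(3))
E
python3 -c "
from h import *
plan(.615,.0355,.253,94.9)"
```

```text
0.1 [0.2163 0.5325 0.2529] [ 3.000e-04  8.296e-01  5.584e-01 -4.000e-04] [ 0.2 -0.1  0.1] 0.0855
cur 67.9 j7 -0.08 turn -27.0deg = -4.50u; shift mm [-5.293e+02  3.548e+02 -1.000e-01] -> 14 rows of [-0.63   0.422 -0.   ] total u [-8.821e+00  5.913e+00 -2.000e-03]
```

Call:
{"op": "send_rows", "data": {"series": [[[0,0,0],-0.9,0],[[0,0,0],-0.9,0],[[0,0,0],-0.9,0],[[0,0,0],-0.9,0],[[0,0,0],-0.9,0],[[-0.63,0.422,0],0,0],[[-0.63,0.422,0],0,0],[[-0.63,0.422,0],0,0],[[-0.63,0.422,0],0,0],[[-0.63,0.422,0],0,0]]}}

```text
clock: 1.35
eef_pos: [0.3593, 0.3539, 0.2532]
orientation: [0.0, 0.676, 0.737, -0.0]
ft_force: [0.7, 0.9, -0.2]
grip_width: 0.085
```

Call:
{"op": "send_rows", "data": {"series": [[[-0.63,0.422,0],0,0],[[-0.63,0.422,0],0,0],[[-0.63,0.422,0],0,0],[[-0.63,0.422,0],0,0],[[-0.63,0.422,0],0,0],[[-0.63,0.422,0],0,0],[[-0.63,0.422,0],0,0],[[-0.63,0.422,0],0,0],[[-0.63,0.422,0],0,0],[[0,0,0],0,0]]}}

```text
clock: 2.6
eef_pos: [0.6156, 0.0325, 0.2523]
orientation: [0.0, 0.678, 0.735, -0.001]
ft_force: [-0.4, 0.6, -0.6]
grip_width: 0.0851
```

```bash
python3 -c "
from h import *
plan(.615,.0355,.137,94.9)
snap('scene','s1',(190,130,310,290),4);snap('top','t1',(210,90,320,210),4)
a=cv2.imread('pics/s1.png');b=cv2.imread('pics/t1.png');b=cv2.copyMakeBorder(b,0,160,0,0,0);o=np.hstack([a,b])
cv2.imwrite('pics/st1.png',cv2.resize(o,(800,int(o.shape[0]*800/o.shape[1]))));print(o.shape)
s=read_state()['eef_pos'];print(w2px('s1',s),w2px('t1',s))
"
```

```text
2.6 [0.6156 0.0325 0.2523] [ 2.000e-04  6.778e-01  7.352e-01 -8.000e-04] [-0.4  0.6 -0.6] 0.0851
cur 94.7 j7 1.38 turn -0.2deg = -0.04u; shift mm [  3.1  -0.4 115.3] -> 3 rows of [ 0.017 -0.002  0.641] total u [ 0.051 -0.006  1.922]
(640, 920, 3)
[223.70360081 190.01650467] [261.9080141  141.66045962]
```

View pics/st1.png

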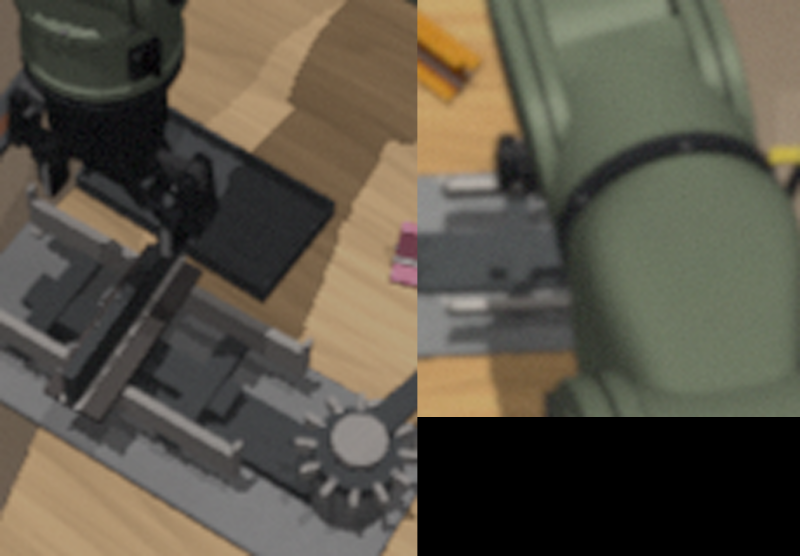

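The left panel shows the open fingers straddling the tee web, tips at (55,190) and (172,250). The web lies between them, so I descend and grip.

Call:
{"op": "send_rows", "data": {"series": [[[0.05,0,0.5],0,0],[[0.03,0,0.5],0,0],[[0,0,0.5],0,0],[[0,0,0.42],0,0],[[0,0,0],0,0],[[0,0,0],0,1],[[0,0,0],0,1],[[0,0,0],0,1],[[0,0,0],0,1],[[0,0,0],0,1]]}}

```text
clock: 3.95
eef_pos: [0.6144, 0.0401, 0.1385]
orientation: [0.0, 0.676, 0.737, -0.0]
ft_force: [-1.3, -2.3, 6.7]
grip_width: 0.0088
```

Call:
{"op": "send_rows", "data": {"series": [[[0,0,0],0,1],[[0,0,0],0,1],[[0,0,0],0,1],[[0,0,-0.2],0,1],[[0,0,-0.3],0,1],[[0,0,-0.5],0,1],[[0,0,-0.5],0,1],[[0,0,0],0,1],[[0,0,0],0,1]]}}

```text
clock: 5.08
eef_pos: [0.6138, 0.0404, 0.2271]
orientation: [-0.0, 0.676, 0.737, -0.001]
ft_force: [0.2, 0.2, -5.9]
grip_width: 0.0089
```

```bash
python3 -c "
from h import *
plan(.434,-.018,.22,0)
plan(.434,-.018,.22,180)
snap('scene','s2',(170,110,310,290),4)
"
```

```text
5.075 [0.6138 0.0404 0.2271] [-5.000e-04  6.762e-01  7.367e-01 -6.000e-04] [ 0.2  0.2 -5.9] 0.0089
cur 94.9 j7 1.36 turn 94.9deg = 15.82u; shift mm [-179.8   58.4    7.1] -> 5 rows of [-0.599  0.195  0.024] total u [-2.997  0.974  0.118]
5.075 [0.6138 0.0404 0.2271] [-5.000e-04  6.762e-01  7.367e-01 -6.000e-04] [ 0.2  0.2 -5.9] 0.0089
cur 94.9 j7 1.36 turn -85.1deg = -14.18u; shift mm [179.8 -58.4   7.1] -> 5 rows of [ 0.599 -0.195  0.024] total u [ 2.997 -0.974  0.118]
```

View pics/s2.png

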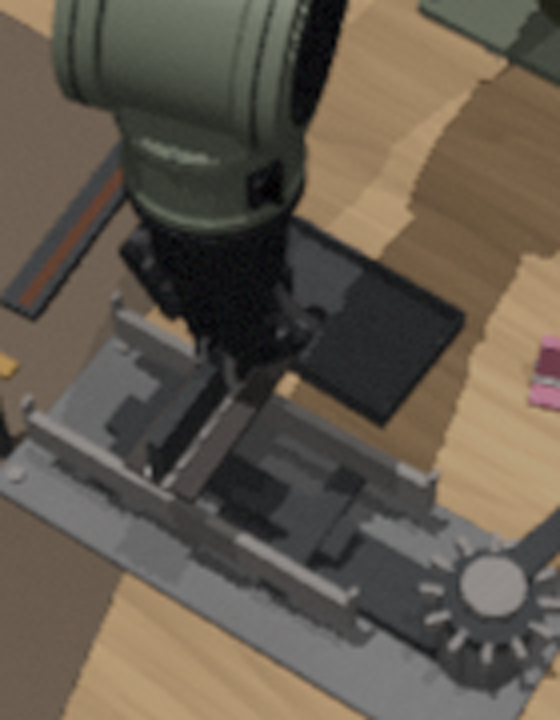

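Call:
{"op": "send_rows", "data": {"series": [[[0,0,0],0.99,1],[[0,0,0],0.99,1],[[0,0,0],0.99,1],[[0,0,0],0.99,1],[[0,0,0],0.99,1],[[0,0,0],0.99,1],[[0,0,0],0.99,1],[[0,0,0],0.99,1],[[0,0,0],0.99,1],[[0,0,0],0.99,1]]}}

```text
clock: 6.38
eef_pos: [0.6139, 0.0405, 0.2269]
orientation: [-0.0, 0.953, 0.303, -0.001]
ft_force: [-0.1, -0.1, -6.3]
grip_width: 0.0089
```

Call:
{"op": "send_rows", "data": {"series": [[[0,0,0],0.99,1],[[0,0,0],0.99,1],[[0,0,0],0.99,1],[[0,0,0],0.99,1],[[0,0,0],0.99,1],[[0,0,0],0.97,1],[[-0.5,0.16,0],0,1],[[-0.5,0.16,0],0,1],[[-0.5,0.16,0],0,1],[[-0.5,0.16,0],0,1]]}}

```text
clock: 7.62
eef_pos: [0.4929, 0.0019, 0.2273]
orientation: [0.0, 1.0, -0.0, -0.001]
ft_force: [1.0, -1.3, -5.9]
grip_width: 0.009
```

Call:
{"op": "send_rows", "data": {"series": [[[-0.5,0.16,0],0,1],[[-0.5,0.16,0],0,1],[[0,0,0],0,1],[[0,0,0],0,1]]}}

```text
clock: 8.12
eef_pos: [0.4346, -0.0169, 0.2278]
orientation: [0.0, 1.0, -0.0, -0.0]
ft_force: [0.2, -0.2, -6.0]
grip_width: 0.0091
```

```bash
python3 -c "
from h import *
plan(.434,-.018,.053,0)
snap('scene','s3',(170,110,310,250),4)
"
```

```text
8.125 [ 0.4346 -0.0169  0.2278] [ 1.e-04  1.e+00 -2.e-04 -1.e-04] [ 0.2 -0.2 -6. ] 0.0091
cur -0.0 j7 0.17 turn -0.0deg = -0.00u; shift mm [ -0.6   1.1 174.8] -> 5 rows of [-0.002  0.004  0.583] total u [-0.009  0.018  2.913]
```

View pics/s3.png

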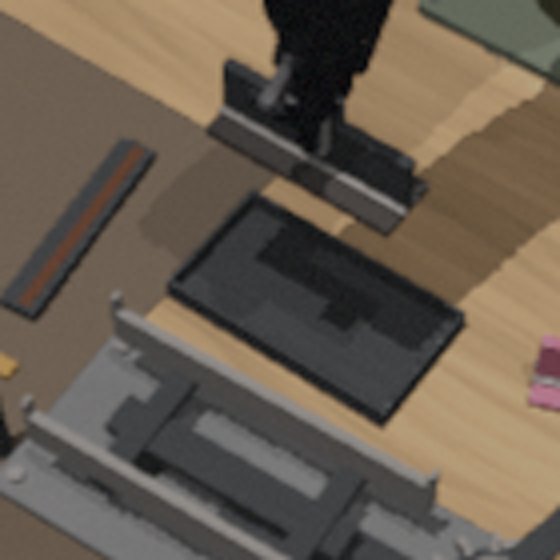

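```bash
python3 -c "
from h import *
f=lambda u,v,z:px2w('s3',170+(u+.5)/4-.5,110+(v+.5)/4-.5,z).round(4)
for u,v in [(172,286),(258,196),(464,320),(383,414)]: print('tray',f(u,v,.026))
for u,v in [(208,130),(390,233)]: print('tee',f(u,v,.179))
"
```

```text
tray [ 0.4932 -0.108   0.026 ]
tray [ 0.387  -0.1066  0.026 ]
tray [0.39   0.0858 0.026 ]
tray [0.4921 0.0829 0.026 ]
tee [ 0.4551 -0.0959  0.179 ]
tee [0.454 0.054 0.179]
```

Call:
{"op": "send_rows", "data": {"series": [[[0.08,-0.05,0.3],0,1],[[0,0,0.5],0,1],[[0,0,0.5],0,1],[[0,0,0.5],0,1],[[0,0,0.5],0,1],[[0,0,0.4],0,1],[[0,0,0.1],0,1],[[0,0,0.05],0,1],[[0,0,0.03],0,1],[[0,0,0],0,1]]}}

```text
clock: 9.43
eef_pos: [0.4393, -0.014, 0.0557]
orientation: [0.0, 1.0, -0.0, 0.0]
ft_force: [0.4, -0.2, -6.0]
grip_width: 0.009
```

```bash
python3 -c "
from h import *
plan(.439,-.014,.053,0)
snap('scene','s4',(170,110,310,250),4)
"
```

```text
9.425 [ 0.4393 -0.014   0.0557] [ 1.e-04  1.e+00 -2.e-04  4.e-04] [ 0.4 -0.2 -6. ] 0.009
cur -0.0 j7 0.23 turn -0.0deg = -0.00u; shift mm [-0.3 -0.   2.7] -> 1 rows of [-0.005 -0.     0.045] total u [-0.005 -0.     0.045]
```

View pics/s4.png

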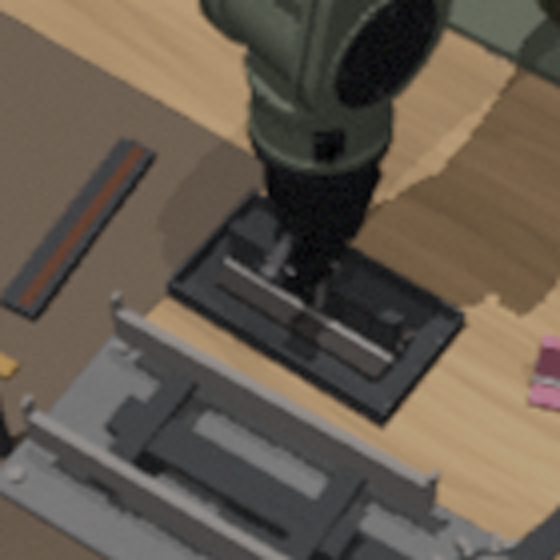

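Call:
{"op": "send_rows", "data": {"series": [[[0,0,0.04],0,1],[[0,0,0.02],0,1],[[0,0,0],0,0.6],[[0,0,0],0,0.6],[[0,0,0],0,0.6],[[0,0,0],0,0.6],[[0,0,-0.2],0,0.6],[[0,0,-0.5],0,0.6],[[0,0,-0.5],0,0.6],[[0,0,-0.8],0,0.5]]}}

```text
clock: 10.72
eef_pos: [0.4385, -0.014, 0.1731]
orientation: [-0.0, 1.0, -0.0, -0.001]
ft_force: [0.8, 0.2, 0.2]
grip_width: 0.0427
```

```bash
python3 -c "
from h import *
f=lambda u,v,z:px2w('s4',170+(u+.5)/4-.5,110+(v+.5)/4-.5,z).round(4)
p=[f(u,v,.013) for u,v in [(125,140),(155,152),(4,300),(37,318)]]; print(p,np.mean(p,0))
snap('top','t5')
b=cv2.imread('pics/t5_raw.png');g=cv2.cvtColor(b,cv2.COLOR_BGR2HSV)
# full-frame diff vs t0
print('ok')
a=cv2.resize(b[110:260,225:425],None,fx=4,fy=4,interpolation=cv2.INTER_CUBIC);cv2.imwrite('pics/t5c.png',cv2.convertScaleAbs(a,alpha=1.5))
plan(.483,-.210,.12,90+7)
"
```

```text
[array([ 0.3965, -0.2327,  0.013 ]), array([ 0.3919, -0.2056,  0.013 ]), array([ 0.5711, -0.2084,  0.013 ]), array([ 0.5689, -0.1777,  0.013 ])] [ 0.4821 -0.2061  0.013 ]
ok
10.775 [ 0.4397 -0.0143  0.1782] [-2.0e-04  1.0e+00 -6.0e-04  2.3e-03] [ 1.4 -1.1  7. ] 0.0428
cur -0.1 j7 0.20 turn -97.1deg = -16.18u; shift mm [-199.6   19.1   58.2] -> 5 rows of [-0.665  0.064  0.194] total u [-3.326  0.318  0.97 ]
```

View pics/t5c.png

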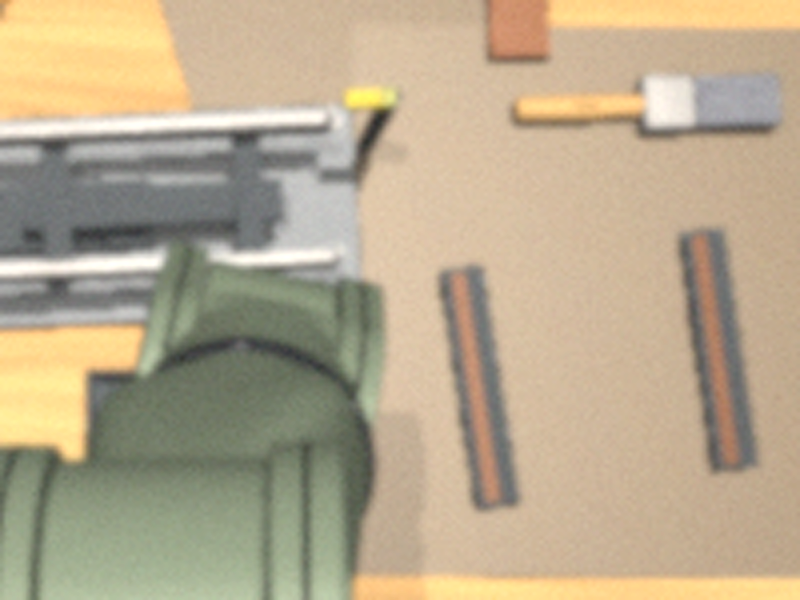

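Call:
{"op": "send_rows", "data": {"series": [[[0,0,0],-0.957,0.2],[[0,0,0],-0.957,0.2],[[0,0,0],-0.957,0.2],[[0,0,0],-0.957,0.2],[[0,0,0],-0.957,0.2],[[0,0,0],-0.957,0.2],[[0,0,0],-0.957,0.2],[[0,0,0],-0.957,0.2],[[0,0,0],-0.957,0.2],[[0,0,0],-0.957,0.2]]}}

```text
clock: 12.02
eef_pos: [0.4389, -0.0143, 0.1724]
orientation: [0.0, 0.876, 0.482, 0.0]
ft_force: [-0.0, -0.5, 0.4]
grip_width: 0.0684
```

Call:
{"op": "send_rows", "data": {"series": [[[0,0,0],-0.957,0.2],[[0,0,0],-0.957,0.2],[[0,0,0],-0.957,0.2],[[0,0,0],-0.957,0.2],[[0,0,0],-0.957,0.2],[[0,0,0],-0.957,0.2],[[0,0,0],-0.957,0.2],[[-0.665,0.064,0],0,0.2],[[-0.665,0.064,0],0,0.2],[[-0.665,0.064,0],0,0.2]]}}

```text
clock: 13.28
eef_pos: [0.4663, -0.1328, 0.1725]
orientation: [0.0, 0.659, 0.752, -0.0]
ft_force: [0.7, 1.0, -0.0]
grip_width: 0.0683
```

Call:
{"op": "send_rows", "data": {"series": [[[-0.665,0.064,0.4],0,0.2],[[-0.665,0.064,0.5],0,0.2],[[0,0,0],0,0.2],[[0,0,0],0,0.2]]}}

```text
clock: 13.78
eef_pos: [0.4844, -0.2089, 0.1184]
orientation: [0.0, 0.659, 0.752, -0.0]
ft_force: [-0.6, 1.7, 0.5]
grip_width: 0.0687
```

```bash
python3 -c "
from h import *
plan(.4815,-.209,.025,97.5)
snap('scene','s6',(110,80,250,220),4)
s=read_state()['eef_pos'];print(4*(w2px('s6',s-[0,0,.012])-[110,80]),4*(w2px('s6',[s[0],s[1],.013])-[110,80]))
"
```

```text
13.775 [ 0.4844 -0.2089  0.1184] [ 2.000e-04  6.587e-01  7.524e-01 -1.000e-04] [-0.6  1.7  0.5] 0.0687
cur 97.6 j7 1.58 turn 0.1deg = 0.02u; shift mm [ 0.3 -2.9 93.4] -> 3 rows of [ 0.002 -0.016  0.519] total u [ 0.005 -0.048  1.557]
[303.20690243 267.1902726 ] [316.05273996 343.90244015]
```

View pics/s6.png

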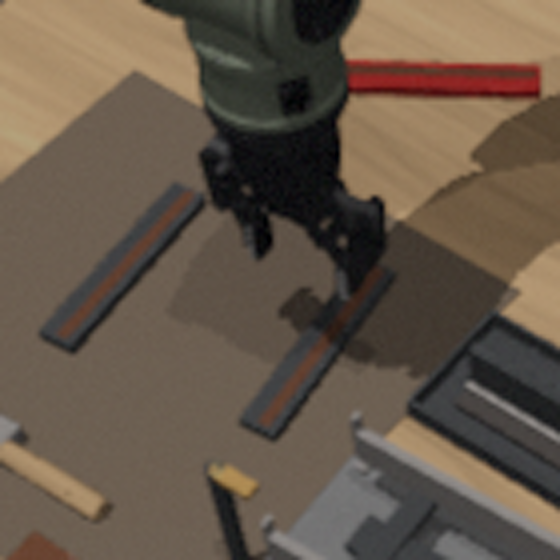

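The fingers straddle bar1 with their midpoint at (305,269). The projected foot is (316,344) and the bar centre is about (318,350), so I descend.

Call:
{"op": "send_rows", "data": {"series": [[[0,0,0.5],0,0.2],[[0,0,0.5],0,0.2],[[0,0,0.4],0,0.2],[[0,0,0.13],0,0.2],[[0,0,0],0,0.2],[[0,0,0],0,1],[[0,0,0],0,1],[[0,0,0],0,1],[[0,0,0],0,1],[[0,0,0],0,1]]}}

```text
clock: 15.08
eef_pos: [0.4847, -0.2096, 0.027]
orientation: [0.001, 0.659, 0.752, 0.0]
ft_force: [-2.4, 0.4, 15.5]
grip_width: 0.0303
```

```bash
python3 -c "
from h import *
st()"
```

```text
15.075 [ 0.4847 -0.2096  0.027 ] [7.000e-04 6.588e-01 7.523e-01 0.000e+00] [-2.4  0.4 15.5] 0.0303
```

Call:
{"op": "send_rows", "data": {"series": [[[0,0,-0.1],0,1],[[0,0,-0.3],0,1],[[0,0,-0.6],0,1],[[0,0,-0.6],0,1],[[0,0,-0.6],0,1],[[0,0,-0.6],0,1],[[0,0,-0.1],0,1],[[0,0,0],0,1]]}}

```text
clock: 16.08
eef_pos: [0.4841, -0.2093, 0.1993]
orientation: [-0.0, 0.659, 0.752, -0.0]
ft_force: [-0.2, -0.3, -7.0]
grip_width: 0.0295
```

```bash
python3 -c "
from h import *
plan(.606,.078,.2,93)"
```

```text
16.075 [ 0.4841 -0.2093  0.1993] [-3.000e-04  6.588e-01  7.523e-01 -3.000e-04] [-0.2 -0.3 -7. ] 0.0295
cur 97.6 j7 1.65 turn 4.6deg = 0.76u; shift mm [280.5 136.8  -0.7] -> 8 rows of [ 0.584  0.285 -0.001] total u [ 4.676  2.28  -0.011]
```

Call:
{"op": "send_rows", "data": {"series": [[[0,0,0],0.76,1],[[0.584,0.285,0],0,1],[[0.584,0.285,0],0,1],[[0.584,0.285,0],0,1],[[0.584,0.285,0],0,1],[[0.584,0.285,0],0,1],[[0.584,0.285,0],0,1],[[0.584,0.285,0],0,1],[[0.584,0.285,0],0,1],[[0,0,0],0,1]]}}

```text
clock: 17.32
eef_pos: [0.6059, 0.0812, 0.1978]
orientation: [-0.001, 0.687, 0.727, -0.001]
ft_force: [0.3, -1.2, -5.7]
grip_width: 0.03
```

```bash
python3 -c "
from h import *
plan(.606,.078,.116,93)
snap('scene','s7',(170,130,330,290),4)"
```

```text
17.325 [0.6059 0.0812 0.1978] [-1.200e-03  6.867e-01  7.269e-01 -5.000e-04] [ 0.3 -1.2 -5.7] 0.03
cur 93.3 j7 1.17 turn 0.3deg = 0.04u; shift mm [-3.2 -0.1 81.8] -> 3 rows of [-0.018 -0.     0.454] total u [-5.300e-02 -1.000e-03  1.363e+00]
```

View pics/s7.png

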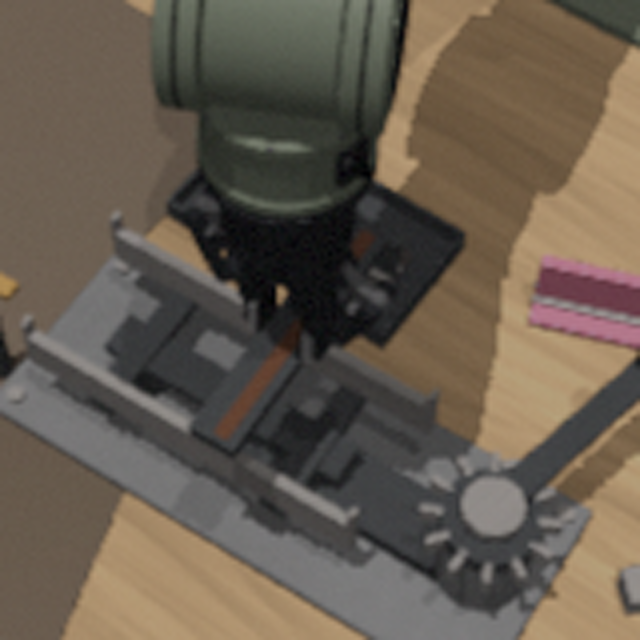

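Bar1 is held above the rails and square to them, with its far end at (215,435). I lower it.

Call:
{"op": "send_rows", "data": {"series": [[[-0.03,0,0.4],0,1],[[0,0,0.4],0,1],[[0,0,0.35],0,1],[[0,0,0.1],0,1],[[0,0,0.06],0,1],[[0,0,0.02],0,1],[[0,0,0.02],0,1],[[0,0,0],0,1]]}}

```text
clock: 18.38
eef_pos: [0.6064, 0.0761, 0.1191]
orientation: [0.0, 0.688, 0.726, 0.0]
ft_force: [-0.5, 0.7, -6.3]
grip_width: 0.0295
```

```bash
python3 -c "
from h import *
st()"
```

```text
18.375 [0.6064 0.0761 0.1191] [1.000e-04 6.882e-01 7.256e-01 1.000e-04] [-0.5  0.7 -6.3] 0.0295
```

Call:
{"op": "send_rows", "data": {"series": [[[0,0,0.03],0,1],[[0,0,0.02],0,1],[[0,0,0.02],0,1],[[0,0,0],0,1]]}}

```text
clock: 18.88
eef_pos: [0.6065, 0.0762, 0.1169]
orientation: [0.001, 0.688, 0.726, 0.0]
ft_force: [-12.1, -2.3, 34.1]
grip_width: 0.0298
```

Call:
{"op": "send_rows", "data": {"series": [[[0,0,-0.02],0,1],[[0,0,0],0,0.45],[[0,0,0],0,0.45],[[0,0,0],0,0.45],[[0,0,0],0,0.45],[[0,0,-0.3],0,0.45],[[0,0,-0.6],0,0.45],[[0,0,-0.6],0,0.45],[[0,0,0],0,0.2]]}}

```text
clock: 20.0
eef_pos: [0.6073, 0.0764, 0.2094]
orientation: [0.001, 0.688, 0.725, 0.002]
ft_force: [0.3, 0.4, -0.8]
grip_width: 0.0634
```

```bash
python3 -c "
from h import *
snap('scene','s8',(110,80,310,290),3)
plan(.509,-.388,.2,96.2)"
```

```text
20.05 [0.6067 0.0761 0.2076] [0.0008 0.6882 0.7255 0.0009] [-0.2  0.8 -0.8] 0.0681
cur 93.0 j7 1.18 turn -3.2deg = -0.53u; shift mm [-450.9 -147.3    7.6] -> 12 rows of [-0.626 -0.205  0.011] total u [-7.514 -2.454  0.127]
```

View pics/s8.png

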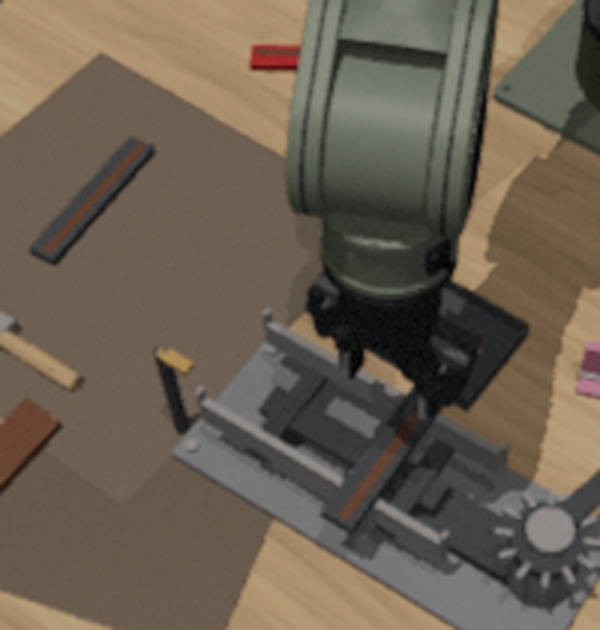

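Bar1 lies flat across both rails, far end at (350,515). Bar2 is at its place, (135,140) to (50,255). I go to bar2.

Call:
{"op": "send_rows", "data": {"series": [[[0,0,0],-0.53,0.2],[[-0.626,-0.205,0],0,0.2],[[-0.626,-0.205,0],0,0.2],[[-0.626,-0.205,0],0,0.2],[[-0.626,-0.205,0],0,0.2],[[-0.626,-0.205,0],0,0.2],[[-0.626,-0.205,0],0,0.2],[[-0.626,-0.205,0],0,0.2],[[-0.626,-0.205,0],0,0.2],[[-0.626,-0.205,0],0,0.2]]}}

```text
clock: 21.3
eef_pos: [0.5322, -0.2731, 0.2056]
orientation: [-0.0, 0.668, 0.744, -0.0]
ft_force: [0.9, -0.3, -0.6]
grip_width: 0.0684
```

Call:
{"op": "send_rows", "data": {"series": [[[-0.626,-0.205,0],0,0.2],[[-0.626,-0.205,0],0,0.2],[[-0.626,-0.205,0.3],0,0.2],[[0,0,0.4],0,0.2],[[0,0,0.6],0,0.2],[[0,0,0],0,0.2]]}}

```text
clock: 22.05
eef_pos: [0.5073, -0.3873, 0.1258]
orientation: [-0.002, 0.668, 0.744, -0.0]
ft_force: [-0.2, -0.4, 0.1]
grip_width: 0.0681
```

```bash
python3 -c "
from h import *
f=lambda u,v,z:px2w('s8',110+(u+.5)/3-.5,80+(v+.5)/3-.5,z).round(4)
p=[f(u,v,.013) for u,v in [(133,138),(154,150),(32,246),(55,261)]]; print(p,np.mean(p,0))
plan(.509,-.388,.027,96.2)
snap('scene','s9',(90,60,230,200),4)
s=read_state()['eef_pos'];print(4*(w2px('s9',s-[0,0,.012])-[90,60]),4*(w2px('s9',[s[0],s[1],.013])-[90,60]))"
```

```text
[array([ 0.4249, -0.4086,  0.013 ]), array([ 0.4244, -0.3782,  0.013 ]), array([ 0.5976, -0.392 ,  0.013 ]), array([ 0.5977, -0.3591,  0.013 ])] [ 0.51115  -0.384475  0.013   ]
22.05 [ 0.5073 -0.3873  0.1258] [-2.200e-03  6.676e-01  7.445e-01 -3.000e-04] [-0.2 -0.4  0.1] 0.0681
cur 96.2 j7 1.93 turn 0.0deg = 0.00u; shift mm [-0.9  1.6 98.8] -> 3 rows of [-0.005  0.009  0.549] total u [-0.015  0.027  1.647]
[178.84390638 249.85046971] [204.97854458 337.28031221]
```

View pics/s9.png

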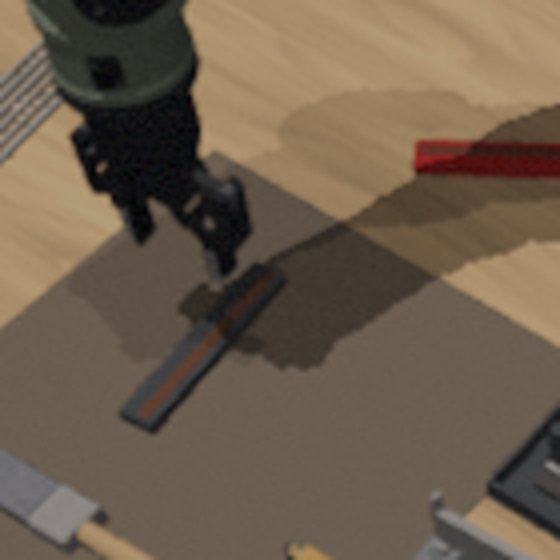

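Fingertips at (140,235) and (222,270) straddle bar2, whose centre is at (204,347). The projected foot is (205,337), so I shift about 3 mm and grip.

Call:
{"op": "send_rows", "data": {"series": [[[0,0.05,0.5],0,0.2],[[0,0,0.5],0,0.2],[[0,0,0.4],0,0.2],[[0,0,0.22],0,0.2],[[0,0,0],0,0.2],[[0,0,0],0,1],[[0,0,0],0,1],[[0,0,0],0,1],[[0,0,0],0,1],[[0,0,0],0,1]]}}

```text
clock: 23.35
eef_pos: [0.5117, -0.3882, 0.0322]
orientation: [0.001, 0.668, 0.744, -0.0]
ft_force: [-2.4, 0.7, 12.9]
grip_width: 0.0281
```

Call:
{"op": "send_rows", "data": {"series": [[[0,0,-0.1],0,1],[[0,0,-0.3],0,1],[[0,0,-0.6],0,1],[[0,0,-0.6],0,1],[[0,0,-0.6],0,1],[[0,0,-0.6],0,1],[[0,0,-0.1],0,1],[[0,0,0],0,1]]}}

```text
clock: 24.35
eef_pos: [0.5111, -0.3875, 0.2044]
orientation: [-0.0, 0.668, 0.744, -0.0]
ft_force: [-0.1, 0.1, -5.6]
grip_width: 0.0275
```

```bash
python3 -c "
from h import *
plan(.611,-.012,.2,93)"
```

```text
24.35 [ 0.5111 -0.3875  0.2044] [-2.000e-04  6.677e-01  7.444e-01 -2.000e-04] [-0.1  0.1 -5.6] 0.0275
cur 96.2 j7 1.97 turn 3.2deg = 0.54u; shift mm [369.8 119.5   4.4] -> 10 rows of [0.616 0.199 0.007] total u [6.163 1.991 0.073]
```

Call:
{"op": "send_rows", "data": {"series": [[[0,0,0],0.54,1],[[0.47,0.153,0],0,1],[[0.47,0.153,0],0,1],[[0.47,0.153,0],0,1],[[0.47,0.153,0],0,1],[[0.47,0.153,0],0,1],[[0.47,0.153,0],0,1],[[0.47,0.153,0],0,1],[[0.47,0.153,0],0,1],[[0.47,0.153,0],0,1]]}}

```text
clock: 25.6
eef_pos: [0.5803, -0.1289, 0.2033]
orientation: [-0.001, 0.689, 0.725, -0.001]
ft_force: [0.3, -0.4, -5.0]
grip_width: 0.0274
```

Call:
{"op": "send_rows", "data": {"series": [[[0.47,0.153,0],0,1],[[0.47,0.153,0],0,1],[[0.47,0.153,0],0,1],[[0.47,0.153,0],0,1],[[0,0,0],0,1],[[0,0,0],0,1]]}}

```text
clock: 26.35
eef_pos: [0.611, -0.0159, 0.2036]
orientation: [-0.0, 0.689, 0.725, -0.001]
ft_force: [-0.3, 0.6, -5.8]
grip_width: 0.0271
```

```bash
python3 -c "
from h import *
plan(.611,-.012,.122,93)
snap('scene','s10',(170,130,330,290),4)"
```

```text
26.35 [ 0.611  -0.0159  0.2036] [-4.000e-04  6.886e-01  7.251e-01 -9.000e-04] [-0.3  0.6 -5.8] 0.0271
cur 93.0 j7 1.31 turn -0.0deg = -0.01u; shift mm [ 3.9  0.2 81.6] -> 3 rows of [0.022 0.001 0.454] total u [0.065 0.003 1.361]
```

Call:
{"op": "send_rows", "data": {"series": [[[0.06,0,0.4],0,1],[[0,0,0.4],0,1],[[0,0,0.35],0,1],[[0,0,0.1],0,1],[[0,0,0.06],0,1],[[0,0,0.02],0,1],[[0,0,0],0,1]]}}

```text
clock: 27.28
eef_pos: [0.6115, -0.0118, 0.1254]
orientation: [0.0, 0.689, 0.725, 0.0]
ft_force: [0.4, -0.2, -5.8]
grip_width: 0.0277
```

Call:
{"op": "send_rows", "data": {"series": [[[0,0,0.02],0,1],[[0,0,0.02],0,1],[[0,0,0],0,1]]}}

```text
clock: 27.65
eef_pos: [0.6114, -0.0118, 0.1225]
orientation: [0.0, 0.689, 0.725, -0.0]
ft_force: [-0.3, -0.5, -4.6]
grip_width: 0.0275
```

Call:
{"op": "send_rows", "data": {"series": [[[0,0,0.02],0,1],[[0,0,0.01],0,1],[[0,0,0],0,1]]}}

```text
clock: 28.02
eef_pos: [0.6115, -0.0117, 0.1221]
orientation: [0.0, 0.689, 0.725, 0.0]
ft_force: [-8.0, -0.1, 19.3]
grip_width: 0.0276
```

Contact at 19 N; I release and move away to see the result.

Call:
{"op": "send_rows", "data": {"series": [[[0,0,-0.02],0,1],[[0,0,0],0,0.45],[[0,0,0],0,0.45],[[0,0,0],0,0.45],[[0,0,0],0,0.45],[[0,0,-0.3],0,0.45],[[0,0,-0.6],0,0.45],[[0,0,-0.6],0,0.45],[[0,0,-0.6],0,0.45],[[0,-0.6,0],0,0.2]]}}

```text
clock: 29.28
eef_pos: [0.5768, -0.0131, 0.251]
orientation: [0.002, 0.689, 0.725, 0.002]
ft_force: [-0.1, 0.3, -1.9]
grip_width: 0.0636
```

Call:
{"op": "send_rows", "data": {"series": [[[0.6,-0.6,0],0,0],[[0.6,-0.6,0],0,0],[[0.6,-0.6,0],0,0],[[0.6,-0.3,0],0,0],[[0.7,0,0],0,0],[[0.7,0,0],0,0],[[0.7,0,0],0,0],[[0,0,0],0,0]]}}

```text
clock: 30.28
eef_pos: [0.4348, 0.2525, 0.2488]
orientation: [-0.0, 0.687, 0.727, 0.001]
ft_force: [-0.5, -0.0, 0.1]
grip_width: 0.0852
```

```bash
python3 -c "
from h import *
st()
snap('scene','s11',(160,120,360,300),4);snap('top','t11',(165,100,365,240),4)"
```

```text
30.275 [0.4348 0.2525 0.2488] [-4.000e-04  6.871e-01  7.266e-01  8.000e-04] [-0.5 -0.   0.1] 0.0852
```

View pics/s11.png

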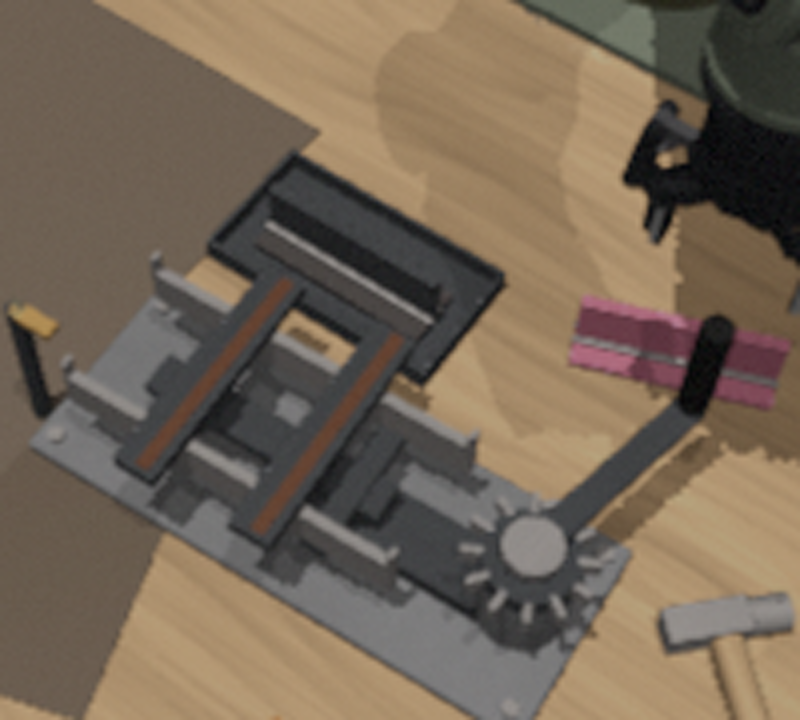

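View pics/t11.png

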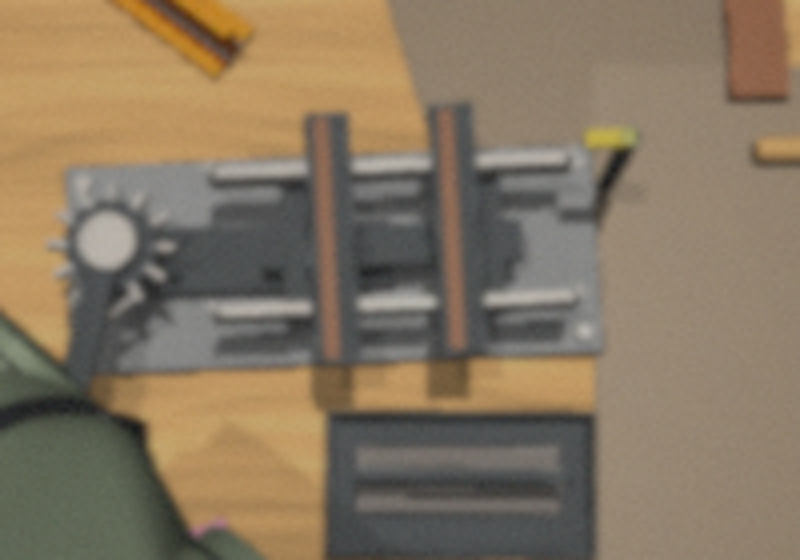

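Both bars lie square across the rails: top view (327,240) and (452,230) against the rails at rows 165 and 305. The tee stands inside the tray at (457,480). Now the pointer height relative to known heights nearby.

Run:
```python
from h import *
P=[]
for n in('t11','s11'):
    K,T=load(n); P.append(K@np.linalg.inv(T)[:3])
def tri(a,b):
    a=np.array([165+(a[0]+.5)/4-.5,100+(a[1]+.5)/4-.5]);b=np.array([160+(b[0]+.5)/4-.5,120+(b[1]+.5)/4-.5])
    X=cv2.triangulatePoints(P[0],P[1],a.reshape(2,1),b.reshape(2,1)); X=(X[:3]/X[3]).ravel(); return X.round(4),(w2px('t11',X)-a).round(2)
for n,a,b in [('ptr tip L',(586,139),(57,325)),('ptr back',(634,137),(10,308)),('stopC',(572,157),(68,362)),('stopA',(577,296),(157,258)),
 ('bar2 farL',(430,105),(155,478)),('bar2 farR',(470,104),(118,458)),('bar1 farL',(306,115),(268,545)),('bar1 farR',(348,115),(233,528)),('hub',(107,241),(533,547))]: print(n,*tri(a,b))
f=lambda u,v,z:px2w('t11',165+(u+.5)/4-.5,100+(v+.5)/4-.5,z).round(4)
print([f(u,v,.102)for u,v in[(327,240),(452,230)]], [f(u,v,.09) for u,v in [(213,174),(570,158),(217,312),(577,297)]], f(107,241,.1))
print('hands', [w2px('s11',p) for p in ([.4348,.2525,.24],)])
fs=lambda u,v,z:px2w('s11',160+(u+.5)/4-.5,120+(v+.5)/4-.5,z).round(4)
print('grip scene',fs(718,328,.204),'arm/hub',fs(533,547,.1))
```

```text
ptr tip L [ 0.6623 -0.0971  0.1431] [-0.6   0.37]
ptr back [ 0.6668 -0.1324  0.1361] [-0.02  0.01]
stopC [ 0.6618 -0.0934  0.0989] [-0.17  0.1 ]
stopA [ 0.5622 -0.0968  0.1012] [ 0.06 -0.04]
bar2 farL [0.6971 0.0085 0.1028] [-0.63  0.36]
bar2 farR [ 0.6989 -0.0204  0.1006] [-0.47  0.28]
bar1 farL [0.6906 0.0954 0.0999] [-0.31  0.17]
bar1 farR [0.6922 0.0668 0.0927] [-0.7   0.38]
hub [0.5973 0.2326 0.1075] [-0.18  0.08]
[array([0.6005, 0.0786, 0.102 ]), array([ 0.6083, -0.0091,  0.102 ])] [array([0.6503, 0.1606, 0.09  ]), array([ 0.6637, -0.0935,  0.09  ]), array([0.5508, 0.1559, 0.09  ]), array([ 0.5633, -0.0978,  0.09  ])] [0.5991 0.2333 0.1   ]
hands [array([341.42069361, 186.8168725 ])]
grip scene [0.4511 0.2629 0.204 ] arm/hub [0.5937 0.2319 0.1   ]
```

```bash
python3 -c "
from h import *
plan(.449,.262,.19,93)"
```

```text
30.375 [0.4355 0.2494 0.2486] [3.000e-04 6.884e-01 7.253e-01 2.000e-04] [ 0.  -0.9 -0.3] 0.0855
cur 93.0 j7 0.75 turn -0.0deg = -0.00u; shift mm [11.9 14.1 58.6] -> 2 rows of [0.099 0.117 0.488] total u [0.198 0.235 0.977]
```

Call:
{"op": "send_rows", "data": {"series": [[[0.2,0.235,0],0,0],[[0,0,0],0,0],[[0,0,0.4],0,0],[[0,0,0.4],0,0],[[0,0,0.18],0,0],[[0,0,0],0,0.62],[[0,0,0],0,0.62],[[0,0,0],0,0.62],[[0,0,0],0,0.62],[[0,0,0],0,0.62]]}}

```text
clock: 31.62
eef_pos: [0.4491, 0.2622, 0.1892]
orientation: [0.0, 0.689, 0.725, 0.0]
ft_force: [-0.6, -0.3, -0.4]
grip_width: 0.0324
```

```bash
python3 -c "
from h import *
plan(.4544,.2887,.19,93)
snap('scene','s12',(280,140,390,230),6)"
```

```text
31.625 [0.4491 0.2622 0.1892] [1.000e-04 6.886e-01 7.252e-01 0.000e+00] [-0.6 -0.3 -0.4] 0.0324
cur 93.0 j7 0.71 turn -0.0deg = -0.01u; shift mm [26.2  6.7 -0.8] -> 1 rows of [ 0.436  0.112 -0.013] total u [ 0.436  0.112 -0.013]
```

View pics/s12.png

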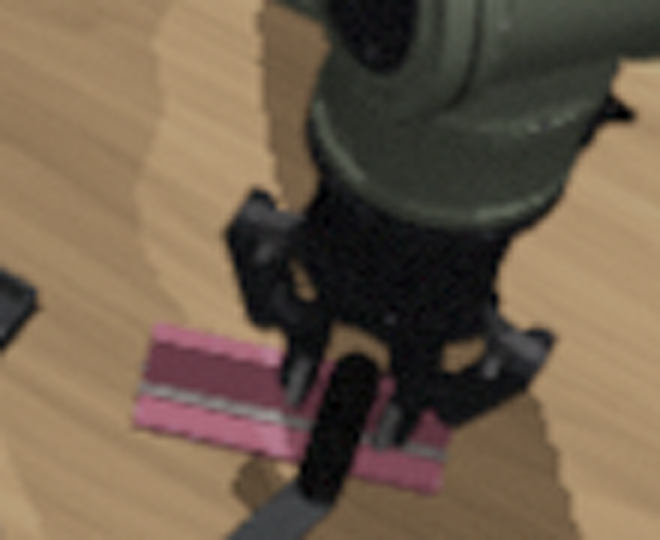

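The grip, top at (355,370), stands between the fingertips at (300,390) and (395,425). I feel for the home stop first.

Call:
{"op": "send_rows", "data": {"series": [[[0.2,0.05,0],0,0.62],[[0.1,0.03,0],0,0.62],[[0,0,0],0,0.62]]}}

```text
clock: 32.05
eef_pos: [0.4528, 0.2812, 0.1889]
orientation: [-0.0, 0.688, 0.725, 0.0]
ft_force: [-0.4, 0.4, 0.7]
grip_width: 0.032
```

Call:
{"op": "send_rows", "data": {"series": [[[0.07,0.02,0],0,0.62],[[0,0,0],0,0.62]]}}

```text
clock: 32.3
eef_pos: [0.4539, 0.2849, 0.1891]
orientation: [-0.0, 0.689, 0.725, 0.0]
ft_force: [0.3, 1.3, 0.0]
grip_width: 0.0322
```

Call:
{"op": "send_rows", "data": {"series": [[[0.05,0.01,0],0,0.62],[[0,0,0],0,0.62]]}}

```text
clock: 32.55
eef_pos: [0.4543, 0.2879, 0.1891]
orientation: [-0.0, 0.689, 0.725, 0.0]
ft_force: [0.9, 0.1, 0.3]
grip_width: 0.0329
```

Call:
{"op": "send_rows", "data": {"series": [[[0.04,0.01,0],0,0.62],[[0,0,0],0,0.62]]}}

```text
clock: 32.8
eef_pos: [0.4547, 0.2893, 0.189]
orientation: [0.0, 0.689, 0.725, -0.001]
ft_force: [-0.6, -5.8, 2.0]
grip_width: 0.0326
```

Call:
{"op": "send_rows", "data": {"series": [[[0.04,0.01,0],0,0.62],[[0,0,0],0,0.62]]}}

```text
clock: 33.05
eef_pos: [0.4548, 0.2896, 0.1889]
orientation: [0.001, 0.689, 0.725, -0.003]
ft_force: [-6.0, -19.5, 10.7]
grip_width: 0.0325
```

Call:
{"op": "send_rows", "data": {"series": [[[-0.52,-0.147,0],0,0.62],[[-0.52,-0.05,0],0,0.62],[[-0.52,0.05,0],0,0.62],[[-0.5,0.147,0],0,0.62],[[0,0,0],0,0.62]]}}

```text
clock: 33.67
eef_pos: [0.4621, 0.168, 0.1891]
orientation: [0.0, 0.69, 0.724, -0.0]
ft_force: [-0.4, 0.2, -0.6]
grip_width: 0.0328
```

Call:
{"op": "send_rows", "data": {"series": [[[-0.05,0.01,0],0,0.62],[[0,0,0],0,0.62]]}}

```text
clock: 33.92
eef_pos: [0.4624, 0.1672, 0.1892]
orientation: [-0.0, 0.688, 0.726, 0.0]
ft_force: [1.5, 2.4, 0.3]
grip_width: 0.0323
```

Call:
{"op": "send_rows", "data": {"series": [[[-0.04,0.01,0],0,0.62],[[0,0,0],0,0.62]]}}

```text
clock: 34.17
eef_pos: [0.4632, 0.1647, 0.1892]
orientation: [-0.0, 0.688, 0.726, 0.001]
ft_force: [1.7, 4.6, -0.6]
grip_width: 0.0329
```

Call:
{"op": "send_rows", "data": {"series": [[[-0.04,0.01,0],0,0.62],[[0,0,0],0,0.62]]}}

```text
clock: 34.42
eef_pos: [0.4641, 0.1624, 0.1892]
orientation: [-0.0, 0.688, 0.726, 0.001]
ft_force: [2.5, 4.3, -1.1]
grip_width: 0.0324
```

Call:
{"op": "send_rows", "data": {"series": [[[-0.03,0.01,0],0,0.62],[[0,0,0],0,0.62]]}}

```text
clock: 34.67
eef_pos: [0.4644, 0.1619, 0.1892]
orientation: [-0.001, 0.688, 0.726, 0.001]
ft_force: [-1.0, 13.7, -1.7]
grip_width: 0.0326
```

```bash
python3 -c "
from h import *
snap('scene','n1');snap('top','m1')
a=cv2.imread('pics/s11_raw.png',0)[170:235,165:290].astype('f4');b=cv2.imread('pics/n1_raw.png',0)[170:235,165:290].astype('f4')
print(abs(a-b).mean(), cv2.phaseCorrelate(a,b))"
```

```text
7.642462 ((0.3766519986245882, -0.4428277618716976), 0.9017803321414524)
```

Call:
{"op": "send_rows", "data": {"series": [[[0.555,-0.157,0],0,0.62],[[0.555,-0.06,0],0,0.62],[[0.555,0.04,0],0,0.62],[[0.555,0.137,0],0,0.62],[[0,0,0],0,0.62]]}}

```text
clock: 35.4
eef_pos: [0.4542, 0.2896, 0.1882]
orientation: [0.002, 0.689, 0.725, -0.005]
ft_force: [-6.0, -21.1, 8.0]
grip_width: 0.0324
```

Call:
{"op": "send_rows", "data": {"series": [[[-0.555,-0.137,0],0,0.62],[[-0.555,-0.04,0],0,0.62],[[-0.555,0.06,0],0,0.62],[[-0.555,0.157,0],0,0.62],[[0,0,0],0,0.62],[[0,0,0],0,0.62]]}}

```text
clock: 36.15
eef_pos: [0.4636, 0.1618, 0.1892]
orientation: [-0.001, 0.688, 0.726, 0.001]
ft_force: [-8.6, 12.8, 3.8]
grip_width: 0.0329
```

```bash
cat > trk.py <<'E'
from h import *
import sys
n=sys.argv[1]; snap('scene','n'+n);snap('top','m'+n)
# rise from tracking far-rail -y end (stop C) in the scene, and bar2 far end, vs start image
a=cv2.imread('pics/s11_raw.png',0);b=cv2.imread('pics/n'+n+'_raw.png',0)
for nm,(u,v),w in [('bar2 end',(194,238),(70,-100,0)),('bar1 end',(223,254),0),('stopC',(178,212),0),('stopA',(199,185),0),('pointer',(168,200),0)]:
    r=9; t=cv2.resize(a[v-r:v+r,u-r:u+r],None,fx=4,fy=4,interpolation=cv2.INTER_CUBIC)
    y0,x0=v-r-40,u-r-12; s=cv2.resize(b[y0:v+r+8,x0:u+r+12],None,fx=4,fy=4,interpolation=cv2.INTER_CUBIC)
    m=cv2.matchTemplate(s,t,cv2.TM_CCOEFF_NORMED); _,c,_,l=cv2.minMaxLoc(m)
    print(nm,'shift px',(l[0]/4-12,l[1]/4-40),'score',round(c,2))
p=np.array([.66,-.09,.1]);print('px per 5mm',(w2px('s11',p+[0,0,.005])-w2px('s11',p)).round(2))
E
python3 trk.py 2
```

```text
bar2 end shift px (-0.25, -1.5) score 0.9
bar1 end shift px (0.0, -1.75) score 0.92
stopC shift px (-0.25, -1.5) score 0.9
stopA shift px (-0.25, -2.25) score 0.94
pointer shift px (0.0, 0.0) score 0.99
px per 5mm [-0.23 -0.97]
```

Call:
{"op": "send_rows", "data": {"series": [[[0.555,-0.157,0],0,0.62],[[0.555,-0.06,0],0,0.62],[[0.555,0.04,0],0,0.62],[[0.555,0.137,0],0,0.62],[[0,0,0],0,0.62]]}}

```text
clock: 36.88
eef_pos: [0.4542, 0.2896, 0.1882]
orientation: [0.002, 0.689, 0.725, -0.005]
ft_force: [-6.7, -20.8, 9.0]
grip_width: 0.0326
```

Call:
{"op": "send_rows", "data": {"series": [[[-0.555,-0.137,0],0,0.62],[[-0.555,-0.04,0],0,0.62],[[-0.555,0.06,0],0,0.62],[[-0.555,0.157,0],0,0.62],[[0,0,0],0,0.62],[[0,0,0],0,0.62]]}}

```text
clock: 37.62
eef_pos: [0.4636, 0.1618, 0.1892]
orientation: [-0.001, 0.688, 0.726, 0.001]
ft_force: [-8.0, 13.1, 3.4]
grip_width: 0.0324
```

Call:
{"op": "send_rows", "data": {"series": [[[0.555,-0.157,0],0,0.62],[[0.555,-0.06,0],0,0.62],[[0.555,0.04,0],0,0.62],[[0.555,0.137,0],0,0.62],[[0,0,0],0,0.62]]}}

```text
clock: 38.25
eef_pos: [0.4542, 0.2896, 0.1882]
orientation: [0.002, 0.689, 0.725, -0.005]
ft_force: [-6.2, -20.5, 8.7]
grip_width: 0.0325
```

Call:
{"op": "send_rows", "data": {"series": [[[-0.555,-0.137,0],0,0.62],[[-0.555,-0.04,0],0,0.62],[[-0.555,0.06,0],0,0.62],[[-0.555,0.157,0],0,0.62],[[0,0,0],0,0.62],[[0,0,0],0,0.62]]}}

```text
clock: 39.0
eef_pos: [0.4636, 0.1618, 0.1892]
orientation: [-0.001, 0.688, 0.726, 0.001]
ft_force: [-9.0, 13.2, 4.0]
grip_width: 0.0326
```

```bash
python3 trk.py 4
```

```text
bar2 end shift px (-0.5, -3.5) score 0.81
bar1 end shift px (-0.25, -3.5) score 0.85
stopC shift px (-1.25, -4.0) score 0.84
stopA shift px (-0.75, -4.25) score 0.94
pointer shift px (0.0, 0.0) score 0.98
px per 5mm [-0.23 -0.97]
```

Four notches, tracking as expected. I make four more.

Call:
{"op": "send_rows", "data": {"series": [[[0.555,-0.157,0],0,0.62],[[0.555,-0.06,0],0,0.62],[[0.555,0.04,0],0,0.62],[[0.555,0.137,0],0,0.62],[[0,0,0],0,0.62]]}}

```text
clock: 39.72
eef_pos: [0.4542, 0.2896, 0.1882]
orientation: [0.002, 0.689, 0.725, -0.005]
ft_force: [-6.7, -20.5, 8.8]
grip_width: 0.0328
```

Call:
{"op": "send_rows", "data": {"series": [[[-0.555,-0.137,0],0,0.62],[[-0.555,-0.04,0],0,0.62],[[-0.555,0.06,0],0,0.62],[[-0.555,0.157,0],0,0.62],[[0,0,0],0,0.62],[[0,0,0],0,0.62]]}}

```text
clock: 40.48
eef_pos: [0.4636, 0.1618, 0.1892]
orientation: [-0.001, 0.688, 0.726, 0.001]
ft_force: [-8.3, 13.0, 4.1]
grip_width: 0.0324
```

Call:
{"op": "send_rows", "data": {"series": [[[0.555,-0.157,0],0,0.62],[[0.555,-0.06,0],0,0.62],[[0.555,0.04,0],0,0.62],[[0.555,0.137,0],0,0.62],[[0,0,0],0,0.62]]}}

```text
clock: 41.1
eef_pos: [0.4542, 0.2896, 0.1882]
orientation: [0.002, 0.689, 0.725, -0.005]
ft_force: [-5.7, -21.8, 8.7]
grip_width: 0.0323
```

Call:
{"op": "send_rows", "data": {"series": [[[-0.555,-0.137,0],0,0.62],[[-0.555,-0.04,0],0,0.62],[[-0.555,0.06,0],0,0.62],[[-0.555,0.157,0],0,0.62],[[0,0,0],0,0.62],[[0,0,0],0,0.62]]}}

```text
clock: 41.85
eef_pos: [0.4636, 0.1618, 0.1892]
orientation: [-0.001, 0.688, 0.726, 0.001]
ft_force: [-8.5, 13.2, 4.3]
grip_width: 0.0326
```

Call:
{"op": "send_rows", "data": {"series": [[[0.555,-0.157,0],0,0.62],[[0.555,-0.06,0],0,0.62],[[0.555,0.04,0],0,0.62],[[0.555,0.137,0],0,0.62],[[0,0,0],0,0.62]]}}

```text
clock: 42.48
eef_pos: [0.4542, 0.2896, 0.1882]
orientation: [0.002, 0.689, 0.725, -0.005]
ft_force: [-5.7, -20.5, 8.7]
grip_width: 0.0327
```

Call:
{"op": "send_rows", "data": {"series": [[[-0.555,-0.137,0],0,0.62],[[-0.555,-0.04,0],0,0.62],[[-0.555,0.06,0],0,0.62],[[-0.555,0.157,0],0,0.62],[[0,0,0],0,0.62],[[0,0,0],0,0.62]]}}

```text
clock: 43.22
eef_pos: [0.4636, 0.1618, 0.1892]
orientation: [-0.001, 0.688, 0.726, 0.001]
ft_force: [-7.8, 13.2, 4.1]
grip_width: 0.0324
```

```bash
python3 trk.py 7; python3 -c "
from h import *
a=cv2.imread('pics/n7_raw.png')[160:235,155:235];b=cv2.imread('pics/m7_raw.png')[120:200,260:340]
a=cv2.resize(a,None,fx=5,fy=5,interpolation=cv2.INTER_CUBIC);b=cv2.resize(b,None,fx=5,fy=5,interpolation=cv2.INTER_CUBIC)
o=np.hstack([a,b[:375]]);cv2.imwrite('pics/n7c.png',cv2.convertScaleAbs(o,alpha=1.3))"
```

```text
bar2 end shift px (-12.0, -11.75) score 0.63
bar1 end shift px (-0.75, -6.25) score 0.79
stopC shift px (-2.0, -7.0) score 0.79
stopA shift px (-1.25, -7.5) score 0.93
pointer shift px (0.0, 0.0) score 0.97
px per 5mm [-0.23 -0.97]
```

```bash
cat > bars.py <<'E'
from h import *
import sys
for n,z in [a.split(',') for a in sys.argv[1:]]:
    im=cv2.imread(f'pics/{n}_raw.png').astype(int); B,G,R=im[...,0],im[...,1],im[...,2]
    m=((R-B>28)&(R<150)&(R-G>20)).astype('u1'); m[:120]=0;m[195:]=0;m[:,:230]=0;m[:,300:]=0
    k,l,s,c=cv2.connectedComponentsWithStats(m)
    for i in range(1,k):
        if s[i,4]<40: continue
        v,u=np.where(l==i); p=np.array([px2w(n,a,b,float(z))[:2] for a,b in zip(u,v)]); w,V=np.linalg.eigh(np.cov(p.T)); d=V[:,1]*np.sign(V[0,1])
        print(n,s[i],p.mean(0).round(4),'yaw',round(np.arctan2(d[1],d[0]),3),'len',round(np.ptp(p@d),3))
E
python3 bars.py t11,.102 m2,.112 m4,.122 m7,.137
```

```text
t11 [275 127   6  60 229] [ 0.6087 -0.0086] yaw 0.052 len 0.169
t11 [242 128   8  62 236] [0.6034 0.0794] yaw 0.061 len 0.175
t11 [268 189  22   6  51] [ 0.5098 -0.009 ] yaw -1.443 len 0.058
m2 [241 127   9  62 237] [0.6053 0.0795] yaw 0.063 len 0.174
m2 [275 126   6  61 230] [ 0.6105 -0.0085] yaw 0.054 len 0.171
m2 [271 190  13   5  46] [ 0.507  -0.0074] yaw -1.53 len 0.033
m4 [275 125   7  61 238] [ 0.6106 -0.0085] yaw 0.054 len 0.169
m4 [243 126   7  63 241] [0.6042 0.0793] yaw 0.062 len 0.175
m4 [266 190  17   5  50] [ 0.5062 -0.0044] yaw 1.465 len 0.045
m7 [287 122   7  62 240] [ 0.6135 -0.041 ] yaw 0.051 len 0.17
m7 [243 124   9  64 258] [0.6061 0.0792] yaw 0.051 len 0.176
m7 [268 189  32   6  74] [ 0.5067 -0.0288] yaw 1.55 len 0.084
```

Bar2 was knocked 32 mm along the rails by itself. It is still square, on both rails and within tolerance. I make two more notches, to 9.

Call:
{"op": "send_rows", "data": {"series": [[[0.555,-0.157,0],0,0.62],[[0.555,-0.06,0],0,0.62],[[0.555,0.04,0],0,0.62],[[0.555,0.137,0],0,0.62],[[0,0,0],0,0.62]]}}

```text
clock: 43.95
eef_pos: [0.4542, 0.2896, 0.1882]
orientation: [0.002, 0.689, 0.725, -0.005]
ft_force: [-5.8, -21.0, 8.8]
grip_width: 0.033
```

Call:
{"op": "send_rows", "data": {"series": [[[-0.555,-0.137,0],0,0.62],[[-0.555,-0.04,0],0,0.62],[[-0.555,0.06,0],0,0.62],[[-0.555,0.157,0],0,0.62],[[0,0,0],0,0.62],[[0,0,0],0,0.62]]}}

```text
clock: 44.7
eef_pos: [0.4636, 0.1618, 0.1892]
orientation: [-0.001, 0.688, 0.726, 0.001]
ft_force: [-9.0, 13.3, 4.4]
grip_width: 0.0325
```

```bash
python3 trk.py 8; python3 bars.py m8,.142
python3 - <<'E'
from h import *
# pointer and rail-end top, sub-pixel, at n=8 (rail tops .130) : yellow mask bounds
for n in('n8','m8','s11','t11'):
    im=cv2.imread(f'pics/{n}_raw.png').astype(int); B,G,R=im[...,0],im[...,1],im[...,2]
    m=(R-B>75)&(G-B>45); 
    if n[0] in'ns': s=m[190:215,155:185]; o=(155,190)
    else: s=m[125:145,300:330]; o=(300,125)
    v,u=np.where(s); print(n,len(u),u.min()+o[0],u.max()+o[0],v.min()+o[1],v.max()+o[1],u.mean()+o[0],v.mean()+o[1])
a=cv2.imread('pics/n8_raw.png')[150:270,155:275];b=cv2.imread('pics/m8_raw.png')[110:200,255:345]
a=cv2.resize(a,(440,440),interpolation=cv2.INTER_CUBIC);b=cv2.resize(b,(360,360),interpolation=cv2.INTER_CUBIC);b=cv2.copyMakeBorder(b,0,80,0,0,0)
cv2.imwrite('pics/n8c.png',cv2.convertScaleAbs(np.hstack([a,b]),alpha=1.3))
E
```

```text
bar2 end shift px (-12.0, -12.75) score 0.61
bar1 end shift px (-0.75, -7.25) score 0.77
stopC shift px (-2.5, -8.0) score 0.77
stopA shift px (-1.25, -8.5) score 0.93
pointer shift px (0.0, 0.0) score 0.97
px per 5mm [-0.23 -0.97]
m8 [287 121   7  62 242] [ 0.6149 -0.0409] yaw 0.053 len 0.17
m8 [243 124   7  63 248] [0.6032 0.0793] yaw 0.061 len 0.173
m8 [249 189  51   6  97] [ 0.5059 -0.0083] yaw -1.556 len 0.135
n8 30 165 172 197 203 168.66666666666666 199.93333333333334
m8 42 312 320 132 136 315.9047619047619 134.04761904761904
s11 33 165 173 197 203 168.72727272727272 200.06060606060606
t11 43 311 320 132 136 315.7906976744186 134.04651162790697
```

Run:
```python
from h import *
def cents(n,box):
    im=cv2.imread(f'pics/{n}_raw.png').astype(int); B,G,R=im[...,0],im[...,1],im[...,2]
    m=((R-B>28)&(R<150)&(R-G>20)).astype('u1'); k=np.zeros_like(m);k[box[1]:box[3],box[0]:box[2]]=1;m*=k
    k,l,s,c=cv2.connectedComponentsWithStats(m); return [(c[i],s[i,4]) for i in range(1,k) if s[i,4]>60 and s[i,3]>12]
def tri(T,S,a,b):
    P=[load(n)[0]@np.linalg.inv(load(n)[1])[:3] for n in(T,S)]
    X=cv2.triangulatePoints(P[0],P[1],np.array(a,float).reshape(2,1),np.array(b,float).reshape(2,1)); return (X[:3]/X[3]).ravel().round(4)
for T,S in (('t11','s11'),('m2','n2'),('m4','n4'),('m7','n7'),('m8','n8')):
    a=sorted(cents(T,(230,118,300,188)),key=lambda q:-q[0][0]); b=sorted(cents(S,(180,170,265,260)),key=lambda q:q[0][0])
    print(T,[x[1] for x in a],[x[1] for x in b])
    for p,q in zip(a,b): print('  bar tri',tri(T,S,p[0],q[0]))
print('ptr',tri('m8','n8',(315.9,134.05),(168.7,200.0)),tri('t11','s11',(315.8,134.05),(168.73,200.06)))
```

```text
t11 [np.int32(229), np.int32(230)] [np.int32(188), np.int32(205)]
  bar tri [ 0.6104 -0.0095  0.0951]
  bar tri [0.6055 0.0797 0.1008]
m2 [np.int32(230), np.int32(235)] [np.int32(188), np.int32(207)]
  bar tri [ 0.6115 -0.0091  0.1075]
  bar tri [0.6057 0.0797 0.1118]
m4 [np.int32(238), np.int32(240)] [np.int32(192), np.int32(207)]
  bar tri [ 0.611  -0.0087  0.1195]
  bar tri [0.605  0.0792 0.1192]
m7 [np.int32(240), np.int32(258)] [np.int32(190), np.int32(212)]
  bar tri [ 0.6147 -0.0418  0.1322]
  bar tri [0.6054 0.0796 0.1375]
m8 [np.int32(242), np.int32(248)] [np.int32(191), np.int32(214)]
  bar tri [ 0.6157 -0.0415  0.1383]
  bar tri [0.6038 0.0791 0.1386]
ptr [ 0.6654 -0.1117  0.1373] [ 0.6654 -0.1115  0.1373]
```

Nothing could be viewed (limit reached), so I continue with numbers. The pointer is at about 0.137 to 0.140 m, so the rise should be 45 to 50 mm. I do notch 9.

Call:
{"op": "send_rows", "data": {"series": [[[0.555,-0.157,0],0,0.62],[[0.555,-0.06,0],0,0.62],[[0.555,0.04,0],0,0.62],[[0.555,0.137,0],0,0.62],[[0,0,0],0,0.62]]}}

```text
clock: 45.42
eef_pos: [0.4542, 0.2896, 0.1882]
orientation: [0.002, 0.689, 0.725, -0.005]
ft_force: [-5.9, -21.1, 8.6]
grip_width: 0.0324
```

Call:
{"op": "send_rows", "data": {"series": [[[-0.555,-0.137,0],0,0.62],[[-0.555,-0.04,0],0,0.62],[[-0.555,0.06,0],0,0.62],[[-0.555,0.157,0],0,0.62],[[0,0,0],0,0.62],[[0,0,0],0,0.62]]}}

```text
clock: 46.18
eef_pos: [0.4636, 0.1618, 0.1892]
orientation: [-0.001, 0.688, 0.726, 0.001]
ft_force: [-8.8, 13.4, 3.7]
grip_width: 0.0322
```

```bash
python3 trk.py 9; python3 bars.py m9,.147; python3 -c "
from h import *
a=cv2.imread('pics/n9_raw.png')[150:270,155:275]
cv2.imwrite('pics/n9c.png',a)
# rail +x top near pointer vs pointer: project far-rail line at z .135 to scene, print brightness columns
for z in (.130,.135,.140): print(z,[w2px('n9',[.606+.053*.0+.05*.9986-(-.053)*0 +(-.053)*y, .033+.05*.053+.9986*y, z]).round(1) for y in(-.13,-.15)])
g=cv2.cvtColor(cv2.imread('pics/n9_raw.png'),cv2.COLOR_BGR2GRAY)
np.set_printoptions(linewidth=200); print(g[192:224,160:196])"
```

```text
bar2 end shift px (-12.0, -13.25) score 0.58
bar1 end shift px (-1.0, -8.0) score 0.76
stopC shift px (-2.75, -9.0) score 0.75
stopA shift px (-1.5, -9.75) score 0.93
pointer shift px (0.0, 0.0) score 0.97
px per 5mm [-0.23 -0.97]
m9 [287 121   7  62 247] [ 0.6136 -0.041 ] yaw 0.051 len 0.169
m9 [242 123   8  64 256] [0.6049 0.0795] yaw 0.056 len 0.175
m9 [249 189  51   6  98] [ 0.5051 -0.0095] yaw -1.555 len 0.134
0.13 [array([174.5, 204.1]), array([168.4, 200.6])]
0.135 [array([174.2, 203.1]), array([168.2, 199.5])]
0.14 [array([174. , 202.1]), array([167.9, 198.5])]
[[97 95 96 ... 94 96 97]
 [95 96 96 ... 97 96 96]
 [94 95 92 ... 94 96 94]
 ...
 [94 97 97 ... 46 53 58]
 [98 95 96 ... 34 45 51]
 [98 98 96 ... 42 28 33]]
```

The scene-based comparison puts the pointer at z ≈ 0.135 and triangulation at 0.137 to 0.140. Nine notches (0.135) fits both. I swing the lever home, release and retreat.

Call:
{"op": "send_rows", "data": {"series": [[[0.555,-0.157,0],0,0.62],[[0.555,-0.06,0],0,0.62],[[0.555,0.04,0],0,0.62],[[0.555,0.137,0],0,0.62],[[0,0,0],0,0.62],[[-0.12,0,0],0,0.62],[[0,0,0],0,0.3],[[0,0,0],0,0.3],[[0,0,-0.5],0,0.3],[[0,0,-0.7],0,0.3]]}}

```text
clock: 47.52
eef_pos: [0.4552, 0.2855, 0.2615]
orientation: [-0.0, 0.688, 0.725, -0.001]
ft_force: [-0.1, 0.2, 0.1]
grip_width: 0.0604
```

Call:
{"op": "send_rows", "data": {"series": [[[0,0,-0.3],0,0.3],[[0.5,-0.5,0],0,0.3],[[0.7,-0.5,0],0,0.3],[[0.7,0,0],0,0.3],[[0.7,0,0],0,0.3],[[0,0,0],0,0.3],[[0,0,0],0,0.3],[[0,0,0],0,0.3]]}}

```text
clock: 48.52
eef_pos: [0.388, 0.4373, 0.2793]
orientation: [0.0, 0.689, 0.725, -0.0]
ft_force: [0.3, 0.1, 0.8]
grip_width: 0.0597
```

```bash
python3 trk.py 10; python3 bars.py m10,.147; python3 -c "
from h import *
st()
# lever grip: dark pixels near home in both views; expected projections of grip top at theta 0
for n in('n10','m10'):
    for th in (0,.15,.3):
        a=np.pi+.053+th-.4; p=[.5954+.15*np.cos(a),.2327+.15*np.sin(a),.19]
        u,v=w2px(n,p); g=cv2.imread(f'pics/{n}_raw.png',0); i,j=int(round(v)),int(round(u)); print(n,th,(round(u),round(v)),g[i-1:i+2,j-1:j+2].mean())
a=cv2.imread('pics/m11_raw.png') if 0 else None
# unchanged things: offcut, hammer, brush
x=cv2.imread('pics/t0_raw.png').astype(int);y=cv2.imread('pics/m10_raw.png').astype(int)
for nm,(u0,v0,u1,v1) in dict(offcut=(340,90,368,130),brush=(345,122,425,148),hammer=(95,125,175,205),tray=(242,198,318,245)).items(): print(nm,abs(x-y)[v0:v1,u0:u1].mean().round(1))
z=cv2.imread('pics/t11_raw.png').astype(int);print('tray vs t11',abs(z-y)[198:245,242:318].mean())
"
```

```text
bar2 end shift px (-12.0, -13.5) score 0.58
bar1 end shift px (-1.0, -8.0) score 0.76
stopC shift px (-2.75, -9.0) score 0.75
stopA shift px (-1.5, -9.75) score 0.92
pointer shift px (0.0, 0.0) score 0.97
px per 5mm [-0.23 -0.97]
m10 [287 121   7  62 246] [ 0.6141 -0.041 ] yaw 0.052 len 0.169
m10 [242 123   8  64 246] [0.6059 0.0795] yaw 0.059 len 0.175
m10 [241 189  59   6 124] [0.504  0.0088] yaw -1.535 len 0.156
48.625 [0.388  0.4375 0.2793] [1.000e-04 6.889e-01 7.249e-01 1.000e-04] [-0.3  0.1 -0.2] 0.06
n10 0 (345, 210) 26.333333333333332
n10 0.15 (338, 204) 84.66666666666667
n10 0.3 (331, 198) 125.88888888888889
m10 0 (165, 208) 35.0
m10 0.15 (173, 210) 31.88888888888889
m10 0.3 (182, 211) 101.77777777777777
offcut 4.6
brush 4.5
hammer 5.7
tray 8.6
tray vs t11 4.943355729749907
```

```bash
python3 -c "
from station import hand_in
print(hand_in())"
```

```text
the job is handed in; nothing more can be done
None
```

The job is handed in at about 49 s of robot time. The T-piece stands in the tray, both bars lie across the rails, the rack is up nine notches and the lever is back home. `hand_in()` gives no verdict.

**What I did**
- The T-piece went from the rails onto its flange in the tray.
- Only two bars were there; both went flat and square across the rails.
- Nine full lever swings raised the rack nominally 45 mm, putting the rail tops at about 0.135 m. The stops were felt at 13 N on the rails' side and 21 N at home.

**Last checks**
- **Bars:** they lie at 0.05 and 0.06 rad yaw, against about 0.05 for the stand. By then bar2 had slid 32 mm along the rails while the robot was not near it. It was still square and within tolerance (about -74 mm along the rails), so I left it there.
- **Tee, offcut, brush and hammer:** the tee has not shifted in the tray, and the other three are unchanged in the pictures.
- **Lever:** the grip shows at its home position in the scene view.

**Disagreements and gaps**
- **Pointer height:** the estimates disagreed, about 0.135 m from the scene view and 0.137 to 0.140 m from triangulation. Nine notches fits both within 6 mm, but leaves only about 1 mm to spare at the high end.
- **Final picture:** the viewer reached its 16-picture limit before I could look at the rack near its final height, so the last checks are numerical. The template match on bar2's end failed after it slid, so I followed it by its stripe in the top view.

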